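Set the gap of a hinged stencil frame

ROBOT

A 6-joint arm with a two-finger parallel gripper is mounted at the origin on a cart in front of the work surface, level with it; the furniture and walls round the work are solid. World frame = base frame: x ahead of the robot, y to its left, z up, the work surface at z = 0. Lengths are in m, angles in degrees, forces in N, time in s.
With the tool pointing down it reaches from about 0.35 to 0.875 m from the base axis. Payload 4.2 kg.
Tool frame: the origin (TCP) lies midway between the tips of the shut fingers; the grasp point (between the pads) lies 19 mm behind it; z points along the fingers, y is the direction in which the jaws open and shut (so a half turn about z gives the same grasp; the last joint's range is limited). The gripper opens to 87 mm and grips with 3 to 60 N. Pads are 19 mm wide; open, the fingers measure 117 mm over their backs; the gripper's body (75 mm by 190 mm) begins 51 mm behind the grasp point.
Start: joints at [-61.673, 22.042, 0.453, 0, -68.411, -14.817], TCP at [0.146, -0.608, 0.223] pointing down, gripper open.
Joint ranges: [-179.83, 179.83], [-69.29, 118.12], [-61.27, 80.66], [-181.25, 117.63], [-171.15, -9.14], [-177.46, 177.46]. Speed limits (degrees/s): [159.86, 159.86, 180, 180, 180, 180].

INTERFACE

Orientations are given as a 3x3 rotation matrix whose columns are the frame's x, y, z axes.
In Python, from station import sense, capture, finish_job gives the robot as it stands. The module is installed in compiled form; this text tells all that it offers.
- The arm moves only by the shell command python3 -m jog 'ROWS' [OPENING]. ROWS is JSON, a list of rows, each a list of 6 numbers: the shift along the tool's x, y, z in cm, then the turn, a rotation vector about the tool's x, y, z in degrees. In form: [[dx, dy, dz, wx, wy, wz], ...]. A call has exactly 5 rows; each row shifts and turns the commanded pose from where the row before left it, along the tool's axes as they then stand; what a row does not reach is not made up. A row lasts 1/12 s, in which the tool goes at most 41.7 mm and 7.16 degrees, less where a joint would pass 70% of its speed; a pose out of reach is approached as far as the arm can. A call is refused whole if a number of a shift passes 4.17 or a number of a turn 7.16, either way. A call with a gripper value outside its range is refused whole. OPENING is the finger opening in cm, from 0 to 8.7, set as the call begins (- or left out, the last holds). The fingers move at their own pace and stop on an object; the grip force is fixed at half the most. Time passes only in rows, so rows that do not move let the fingers close, or fill a call up. It gives the time, the measured TCP pose, the force and the opening at its end, in the units of the state.
- sense(): the state, without advancing time (a new reading comes with each control period).
- capture(name): name is "scene" or "top"; returns a dict with "frame" (480x640x3 uint8, red, green, blue), "fx", "fy", "cx", "cy" (pixels), "world_to_cam" (4x4, takes a point from world to camera coordinates). Camera axes: x right, y up, looking along -z (the intrinsics and any distortion apply to the point x, -y, -z); pixel columns grow to the right and rows downward; lengths in m; the calibration is good to about 2 mm. A picture is of the moment at which its call begins. There is no depth.
- finish_job(): hands the job in, once; it reports no verdict.
The state is a dict: "time_s": time; "joints": joint angles; "joint_velocities": joint speeds; "effort": joint torques, N m; "tcp_pos": TCP position; "ee_rot": TCP orientation; "wrist_force": force on the tool from outside, world axes, zero at the start; "moment": the same for the moment, N m; "gripper_width": opening from 0.0 (shut) to 1.0 (fully open).
Only numpy, scipy, OpenCV 4.12 (cv2) and the standard library are available. Lean on these libraries where they do the work, as an engineer would, in place of code of your own. Each camera call takes 0.05 s, during which the arm holds its last target.

TASK

Set the gap of the hinged stencil frame: first turn the black dial at its rear until the white pointer stands at the long red index line, and let go of it. Then take the wooden wedge by its grip, lay it flat on the dark board and push it squarely, nose first, under the middle of the front rail until the rail just lifts off its two brass rest screws, by about 3 mm (the rail's front face then meets the wedge's red line), and finish while still gripping the wedge there, the wedge alone carrying the rail, so that the rest screws can be wound up to it. Do not swing the frame up, and leave the jar, the tape and the steel cup where they are.

Things in the scene. Friction and masses are not known exactly. Their poses are not given: they have to be found in the camera images.
- jig: stencil jig, fixed: dark grey board 330 x 230 x 14 mm. Origin under the board at table height; +x from its open front edge (x = -170 mm) to the rear edge (160), z up. A wooden panel 8 mm thick lies under the stencil, x = -39 to 56. A grey block across the rear, x = 117 to 159, top at z = 50, carries the dial at x = 138, y = 0
- rail_mark (a point): fixed point on the board's top surface, straight below the lower front edge of the front rail, at the middle of the rail (jig x = -115, y = 0, z = 14 mm); axes as the jig's. The wedge goes in here, along +x
- stencil_frame: hinged frame of four aluminium rails, 200 mm long, 190 wide, 20 high, with a perforated steel sheet, 0.7 kg. Origin on its hinge axis at the rear (jig x = 95.5 mm), +x to the rear. Front rail: jig x = -115 to -93, top about 42 mm above the table. Swings up freely and falls back by its weight (about 3.5 N at the front rail)
- front_rail (a point): point on the moving frame: lower front edge of the front rail, at its middle. It stands 8 mm above the board (22 mm above the table) when the rail rests on its screws, with or without the rear raised; its rise above that is the lift
- front_rests: the two brass rest screws that carry the front rail 8 mm above the board: 17 mm wide, at jig x = -104, y = -79 and +79 mm (origin and axes as the jig's)
- dial (a joint): angle of the black dial, rad, clockwise from above, 0 to 2.6; at 0 the white pointer looks along jig -y, at 1.571 along jig -x (to the frame) at the long red index line. White lines are 0.262 rad apart. Stays where it is left (friction 0.06 N m). Its screw raises the hinge side of the frame 2 mm per rad
- dial_grip (a point): middle of the dial's grip bar, on the dial's vertical axis, about 70 mm above the table; its x axis is the direction of the white pointer, z up. The bar is 38 mm long along the pointer, 13 mm wide and 25 mm high (58 to 83 mm above the table), on a round skirt of 39 mm diameter
- wedge: loose beech wedge 105 x 22 mm, 60 g. Origin at the centre of its underside, nose to +x (x = 52.5 mm), z up. Top slopes from 3 mm height at the nose to 15 mm at x = -7.5; behind that an upright grip, x = -52.5 to -7.5, 42 mm high. Red line at x = 12.5, height 11. Flat on the board it first touches the rail when the nose is 25 mm past the rail's front face, and lifts it 3 mm at 40
- wedge_grip (a point): middle of the wedge's grip, 30 mm behind its origin and 24 mm above its underside; axes as the wedge's
- green_jar: small jar with green pigment and white lid, 52 mm wide, 78 mm high, origin at the centre of its underside; to be left alone
- tape: roll of masking tape lying flat, 104 mm wide, 24 mm high, origin at the centre of its underside; to be left alone
- steel_cup: empty steel cup, 70 mm wide, 72 mm high, origin at the centre of its underside; to be left alone
Things that resemble listed ones, but are neither listed nor needed, are in the scene too. Several things have the shape of the wedge; the one meant has the colours described above.

How it is judged:
By the outcome, as a careful person would: the job done as asked, in the order asked, and still so for the second after the job is handed in, while the arm keeps its last pose, push and grip.
It also fails if it takes over 58 s, if anything falls off the work surface, if the arm or the gripper's body presses on something with over 40 N, if the wrist force passes 120 N, or if a joint passes its speed limit or range.

## Working session

There is one attempt and no reset: what is moved stays moved. The work goes in short steps, Python scripts to look and compute and a shell command to move; the robot and the scene stay as the last step left them, time stands still between calls to the robot, and variables do not carry over. Pictures are saved under pics/ and viewed, and the job is handed in when it is done.

```bash
mkdir -p pics
python3 - <<'E'
from station import sense,capture
import cv2,numpy as np,pickle
s=sense();print(s['time_s'],s['tcp_pos'],s['ee_rot'],s['gripper_width'])
for n in("scene","top"):
    c=capture(n);pickle.dump(c,open(f'{n}0.pkl','wb'));cv2.imwrite(f'pics/{n}0.png',c['frame'][:,:,::-1])
    print(n,{k:v for k,v in c.items() if k!='frame'})
E
```

```text
0.0 [ 0.14588084 -0.6071012   0.22144316] [[-9.72373213e-01 -2.33430793e-01 -6.32165223e-04]
 [-2.33431621e-01  9.72370857e-01  2.14336396e-03]
 [ 1.14371890e-04  2.23171706e-03 -9.99997503e-01]] 1.0011542546579828
scene {'fx': 605.2191323987552, 'fy': 605.2191323987552, 'cx': 323.38425734267537, 'cy': 236.9830114475647, 'world_to_cam': array([[-0.64172334, -0.76660919, -0.02239437,  0.34097454],
       [ 0.31743963, -0.29208112,  0.90217554, -0.25628495],
       [-0.69815703,  0.57183824,  0.43078741, -1.01654715],
       [ 0.        ,  0.        ,  0.        ,  1.        ]])}
top {'fx': 584.2926006539545, 'fy': 584.2926006539545, 'cx': 327.86833107741694, 'cy': 237.72737406778668, 'world_to_cam': array([[ 0.0082307 , -0.99989399, -0.01201082, -0.00593127],
       [ 0.99909303,  0.00772111,  0.04187488, -0.5370946 ],
       [-0.0417777 , -0.01234459,  0.99905067, -1.70268954],
       [ 0.        ,  0.        ,  0.        ,  1.        ]])}
```

View pics/scene0.png

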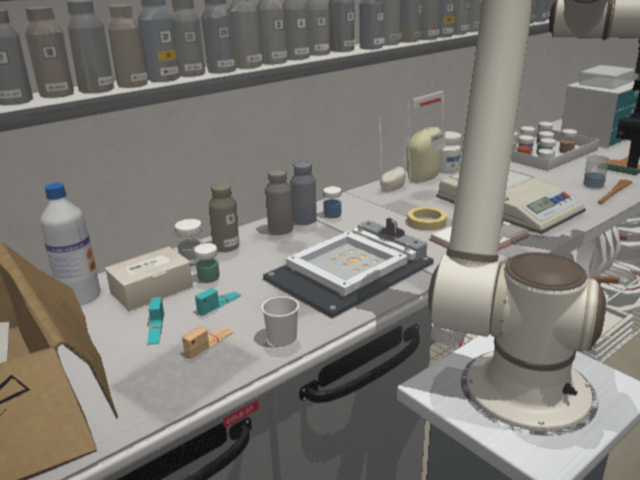

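View pics/top0.png

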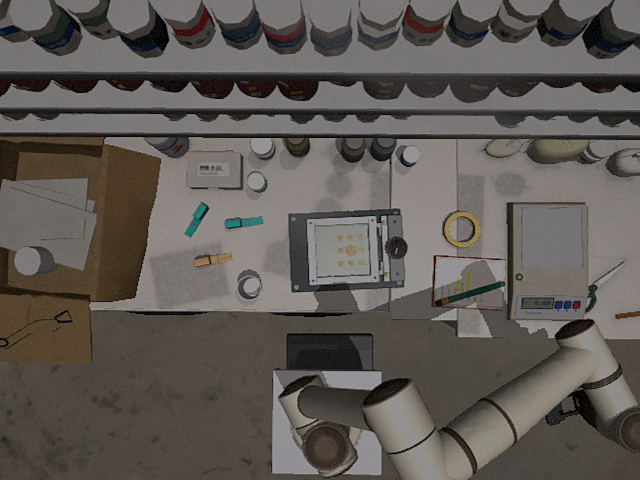

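Candidates for the wedge: the wooden one at top (213,260) / scene (205,341), a teal one at top (197,218) / scene (155,318), and another teal one at top (243,222) / scene (215,300). I choose the wooden one and check it in crops.

Run:
```python
import cv2,numpy as np,pickle
t=pickle.load(open('top0.pkl','rb'))['frame'][:,:,::-1];s=pickle.load(open('scene0.pkl','rb'))['frame'][:,:,::-1]
r=lambda im,k:cv2.resize(im,None,fx=k,fy=k,interpolation=cv2.INTER_CUBIC)
cv2.imwrite('pics/c1.png',r(t[195:305,280:415],5.4))
cv2.imwrite('pics/c2.png',np.vstack([r(t[240:280,180:250],8),r(s[320:360,175:245],8)]))
cv2.imwrite('pics/c3.png',r(s[205:310,260:440],4.2))
```

```text
(no output)
```

View pics/c1.png

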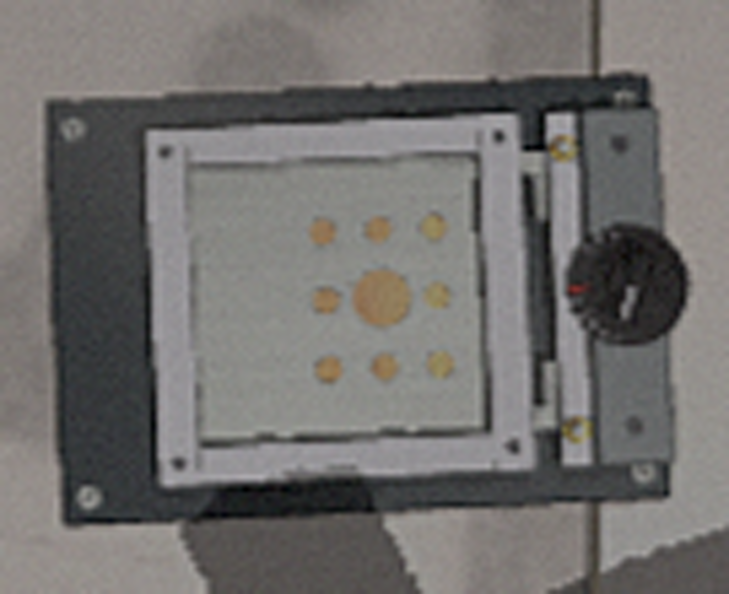

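View pics/c2.png

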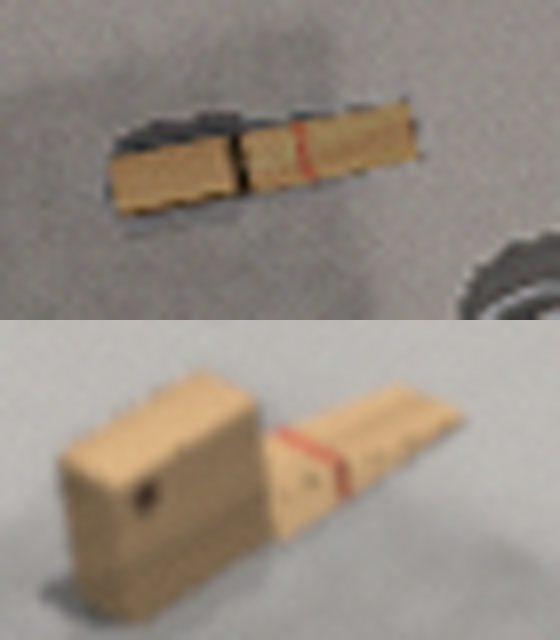

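View pics/c3.png

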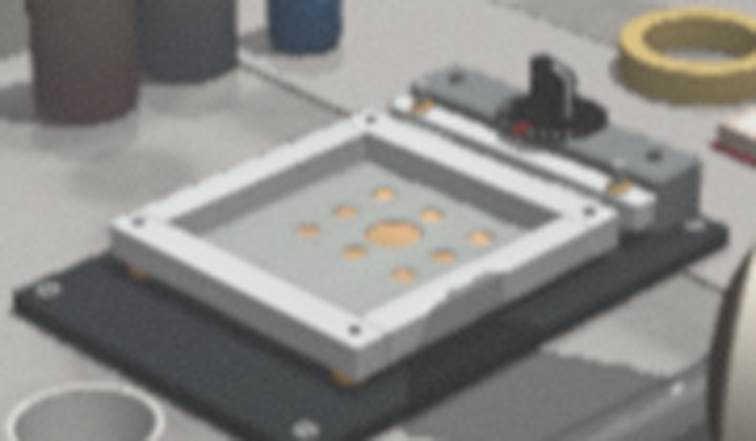

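The picked wedge is wood-coloured with a red line across (top crop), nose toward the jig. The dial pointer at top (396,251) points image-down-left (about jig -y). The red index is at (387,249). Next I measure.

```bash
cat > h.py <<'E'
import numpy as np,cv2,pickle
def ray(c,u,v):
    T=np.array(c['world_to_cam']);R=T[:3,:3];o=-R.T@T[:3,3]
    d=R.T@np.array([(u-c['cx'])/c['fx'],-(v-c['cy'])/c['fy'],-1]);return o,d
def onz(c,u,v,z):
    o,d=ray(c,u,v);return o+d*(z-o[2])/d[2]
def proj(c,p):
    T=np.array(c['world_to_cam']);q=T[:3,:3]@np.asarray(p)+T[:3,3]
    return np.array([c['cx']-c['fx']*q[0]/q[2]*1.0, c['cy']+c['fy']*q[1]/q[2]])
def load(n):return pickle.load(open(n,'rb'))
E
python3 - <<'E'
from h import *
t=load('top0.pkl');s=load('scene0.pkl')
crop=[(48,100),(648,75),(668,495),(65,523)]
P=[]
for a,b in crop:
    u,v=280+(a+.5)/5.4-.5,195+(b+.5)/5.4-.5
    p=onz(t,u,v,.014);P.append(p);print('board',u,v,p)
P=np.array(P)
print([np.linalg.norm(P[i]-P[(i+1)%4]) for i in range(4)])
f=cv2.cvtColor(t['frame'],cv2.COLOR_RGB2HSV)
# wood mask top
for n,c,(x0,x1,y0,y1) in(('top',t,(185,240,245,275)),('scene',s,(175,245,320,360))):
    h=cv2.cvtColor(c['frame'],cv2.COLOR_RGB2HSV)[y0:y1,x0:x1]
    m=((h[...,1]>70)&(h[...,0]<25)).astype(np.uint8)
    k=cv2.findContours(m,cv2.RETR_EXTERNAL,cv2.CHAIN_APPROX_NONE)[0];k=max(k,key=cv2.contourArea)
    r=cv2.minAreaRect(k);print(n,cv2.contourArea(k),cv2.boxPoints(r)+[x0,y0])
# scene corner points of board: crop c3 (offset 260,205, x4.2)
for nm,a,b,z in(('frontL',15,298,.014),('rearR?',728,235,.014)):
    print(nm,onz(s,260+a/4.2,205+b/4.2,z))
# wedge scene: crop scale 8, offset 175,320 (crop y-320)
for nm,a,b,z in(('nose right bottom',465,415-320,0),('grip lower front',275,540-320,.0),('grip lower rear',130,620-320,0),('grip top rear nearcorner',130,497-320,.042),('top rear far',62,458-320,.042),('top front far',200,370-320,.042),('top front near',262,405-320,.042)):
    print(nm,onz(s,175+a/8,320+b/8,z))
for nm,a,b,z in(('grip rear a',110,155,.042),('grip rear b',122,213,.042),('gripfront a',228,135,.042),('gripfront b',236,192,.042),('nose a',408,100,.003),('nose b',417,158,.003),('red a',297,123,.011),('red b',310,178,.011)):
    print('top',nm,onz(t,180+a/8,240+b/8,z))
E
```

```text
board 288.48148148148147 213.11111111111111 [0.60845124 0.11456412 0.014     ]
board 399.5925925925926 208.48148148148147 [ 0.62440578 -0.21115977  0.014     ]
board 403.2962962962963 286.25925925925924 [ 0.39717244 -0.22264061  0.014     ]
board 291.6296296296296 291.44444444444446 [0.37923379 0.10283009 0.014     ]
[np.float64(0.3261143881628111), np.float64(0.22752318979093633), np.float64(0.3259646782690734), np.float64(0.22951760022476386)]
top 254.0 [[192.89056396 259.0830183 ]
 [230.44527817 252.04151058]
 [231.90565872 259.8301897 ]
 [194.35094452 266.87169647]]
scene 742.5 [[176.90801048 338.61424255]
 [221.25222778 313.67062283]
 [232.60237885 333.84866333]
 [188.25815964 358.7922821 ]]
frontL [0.59977838 0.11786848 0.014     ]
rearR? [ 0.39183325 -0.21738078  0.014     ]
nose right bottom [0.47562926 0.27806053 0.        ]
grip lower front [0.46152021 0.339686   0.        ]
grip lower rear [0.45665879 0.38080351 0.        ]
grip top rear nearcorner [0.44364744 0.3824589  0.042     ]
top rear far [0.46766712 0.38666574 0.042     ]
top front far [0.47817348 0.34510181 0.042     ]
top front near [0.4557097  0.34154611 0.042     ]
top grip rear a [0.47036275 0.3842792  0.042     ]
top grip rear b [0.44951686 0.3795702  0.042     ]
top gripfront a [0.47791491 0.34175446 0.042     ]
top gripfront b [0.45741535 0.33852012 0.042     ]
top nose a [0.49164189 0.28388308 0.003     ]
top nose b [0.4702976  0.28023463 0.003     ]
top red a [0.48275194 0.32315764 0.011     ]
top red b [0.46262165 0.31805054 0.011     ]
```

```bash
python3 - <<'E'
from h import *
t=load('top0.pkl');s=load('scene0.pkl')
r=lambda im,k:cv2.resize(im,None,fx=k,fy=k,interpolation=cv2.INTER_CUBIC)
cv2.imwrite('pics/d1.png',np.hstack([r(t['frame'][232:265,378:414,::-1],11),r(s['frame'][213:243,375:408,::-1],12)]))
for p in ((.51,-.197,.058),(.51,-.197,.083)): print(proj(t,p),proj(s,p))
E
python3 -m jog '[[-3,2.1,0,0,0,0],[-3,2.1,0,0,0,0],[-3,2.1,0,0,0,0],[-3,2.1,0,0,0,0],[-3,2.1,0,0,0,0]]'
python3 -m jog '[[-3,2.1,0,0,0,0],[-3,2.1,0,0,0,0],[-3,2.1,0,0,0,0],[-3,2.1,0,0,0,0],[-3,2.1,0,0,0,0]]'
```

```text
time_s: 0.52
tcp_pos: [0.2679, -0.469, 0.2221]
ee_rot: [[-0.972, -0.233, -0.001], [-0.233, 0.972, 0.001], [0.0, 0.001, -1.0]]
wrist_force: [1.2, -0.4, -0.2]
gripper_width: 0.996
time_s: 0.93
tcp_pos: [0.3893, -0.3317, 0.2224]
ee_rot: [[-0.972, -0.234, -0.0], [-0.234, 0.972, 0.0], [0.0, 0.0, -1.0]]
wrist_force: [1.0, -0.4, 0.0]
gripper_width: 1.001Traceback (most recent call last):
  File "<stdin>", line 4, in <module>
    return _nx.concatenate(arrs, 1, dtype=dtype, casting=casting)
           ~~~~~~~~~~~~~~~^^^^^^^^^^^^^^^^^^^^^^^^^^^^^^^^^^^^^^^
ValueError: all the input array dimensions except for the concatenation axis must match exactly, but along dimension 0, the array at index 0 has size 363 and the array at index 1 has size 360
```

Run:
```python
from h import *
from station import *
t=load('top0.pkl');s=load('scene0.pkl')
r=lambda im,k:cv2.resize(im,None,fx=k,fy=k,interpolation=cv2.INTER_CUBIC)
cv2.imwrite('pics/d1.png',np.hstack([r(t['frame'][232:265,378:414,::-1],10),r(s['frame'][211:244,375:408,::-1],10)]))
for p in ((.51,-.197,.058),(.51,-.197,.083)): print(proj(t,p),proj(s,p))
c=capture('scene');pickle.dump(c,open('scene1.pkl','wb'));cv2.imwrite('pics/s1.png',c['frame'][:,:,::-1])
p=sense()['tcp_pos'];print(p,proj(c,p))
```

```text
[396.19734557 247.08713916] [391.11414203 230.56912937]
[397.13175153 246.8565169 ] [391.38360803 221.10422087]
[ 0.39294535 -0.32866807  0.2223564 ] [470.32723218 164.75547389]
```

View pics/d1.png

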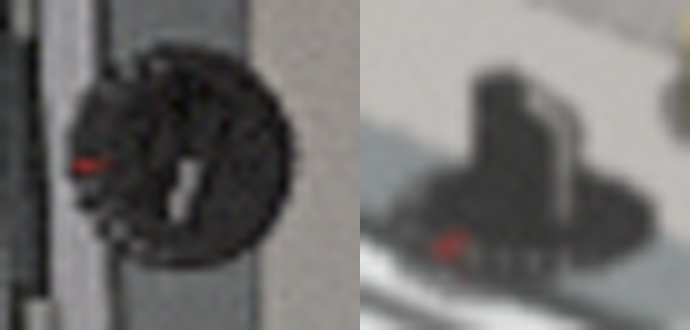

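View pics/s1.png

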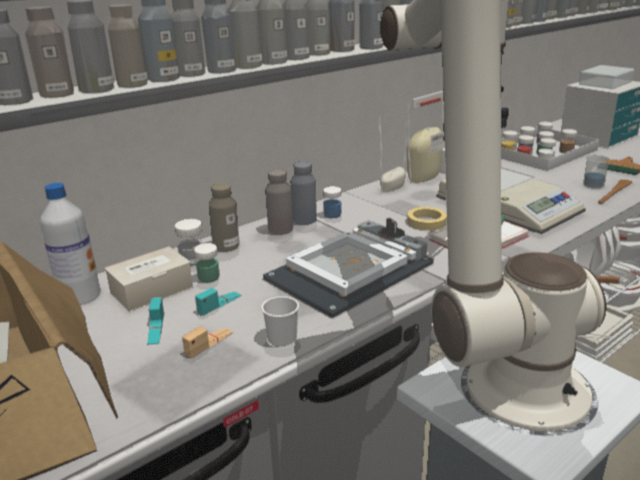

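Top view: dial centre at (396,247.7), which agrees with the jig estimate. The pointer line runs (397,248.5)->(395.8,253.8), so the dial is at about 15° (one tick) and needs about +75°. Approach over it.

```bash
python3 -m jog '[[-2.89,2.02,0,0,0,0],[-2.89,2.02,0,0,0,0],[-2.89,2.02,0,0,0,0],[-2.89,2.02,0,0,0,0],[-2.89,2.02,0,0,0,0]]'
python3 -m jog '[[0,0,1.4,0,0,5.1],[0,0,1.4,0,0,5.1],[0,0,1.4,0,0,5.1],[0,0,1.4,0,0,5.1],[0,0,1.4,0,0,5.1]]' 4.5
python3 - <<'E'
from h import *
from station import *
r=lambda im,k:cv2.resize(im,None,fx=k,fy=k,interpolation=cv2.INTER_CUBIC)
st=sense();print(st['tcp_pos'],st['joints'],st['ee_rot'][:,0],st['gripper_width'])
for n in('top','scene'):
    c=capture(n);pickle.dump(c,open(n+'2.pkl','wb'));print(n,proj(c,st['tcp_pos']))
    y,x=(150,300) if n=='scene' else (180,310)
    cv2.imwrite(f'pics/{n}2.png',r(c['frame'][y:y+110,x:x+150,::-1],5))
E
```

```text
time_s: 1.4
tcp_pos: [0.5061, -0.1999, 0.2223]
ee_rot: [[-0.972, -0.234, -0.001], [-0.234, 0.972, 0.0], [0.001, 0.0, -1.0]]
wrist_force: [-0.6, -0.5, 0.0]
gripper_width: 1.0
time_s: 1.82
tcp_pos: [0.5053, -0.2012, 0.1515]
ee_rot: [[-0.977, 0.212, -0.001], [0.212, 0.977, 0.0], [0.001, 0.0, -1.0]]
wrist_force: [0.1, 1.3, 0.4]
gripper_width: 0.707
[ 0.50526941 -0.20122476  0.151481  ] [-4.63400795e+00  1.78831492e+01 -1.68356209e+01 -1.22789216e-02
 -5.53326492e+01 -9.75870084e+01] [-9.77312084e-01  2.11802403e-01  9.12846326e-04] 0.7066820630261893
top [401.41265414 247.95966956]
scene [394.86155064 194.52988517]
```

View pics/scene2.png

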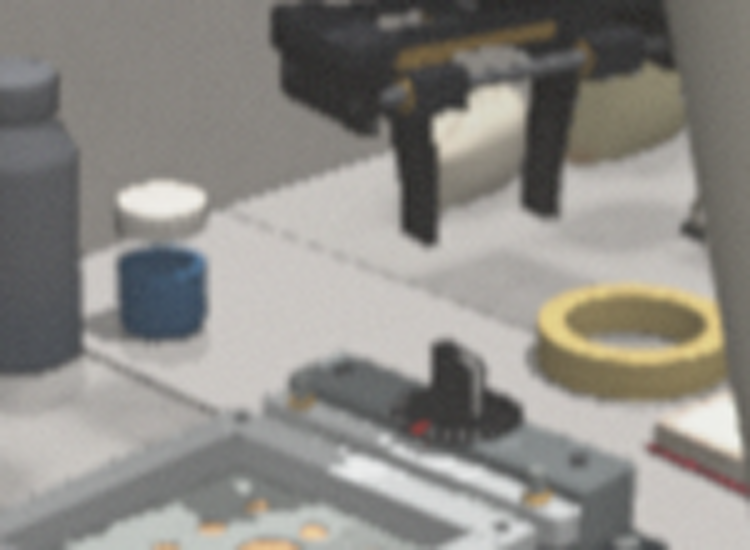

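View pics/top2.png

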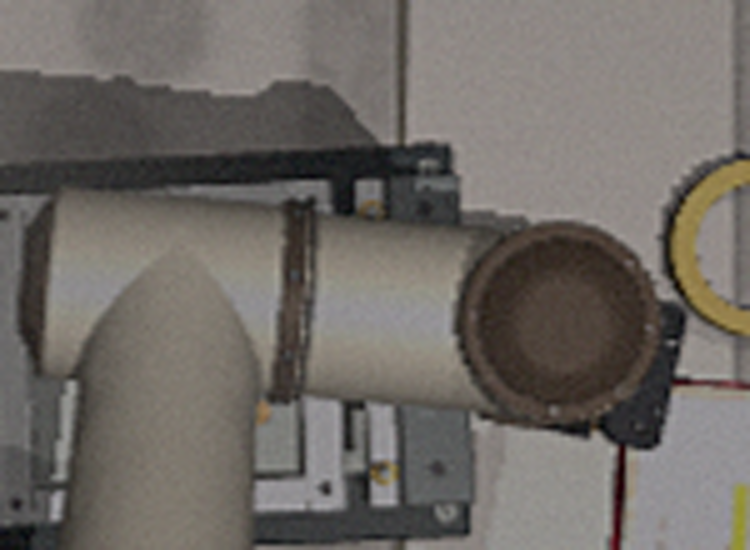

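The arm's joint 6 would end near its limit, so I take the half-turn grasp instead.

```bash
python3 -m jog '[[0,0,0,0,0,-7.16],[0,0,0,0,0,-7.16],[0,0,0,0,0,-7.16],[0,0,0,0,0,-7.16],[0,0,0,0,0,-7.16]]'
python3 -m jog '[[0,0,0,0,0,-7.16],[0,0,0,0,0,-7.16],[0,0,0,0,0,-7.16],[0,0,0,0,0,-7.16],[0,0,0,0,0,-7.16]]'
python3 -m jog '[[0,0,0,0,0,-7.16],[0,0,0,0,0,-7.16],[0,0,0,0,0,-7.16],[0,0,0,0,0,-7.16],[0,0,0,0,0,-7.16]]'
python3 -m jog '[[0,0,0,0,0,-7.16],[0,0,0,0,0,-7.16],[0,0,0,0,0,-7.16],[0,0,0,0,0,-7.16],[0,0,0,0,0,-7.16]]'
python3 -m jog '[[0,0,0,0,0,-7.16],[0,0,0,0,0,-7.16],[0,0,0,0,0,-7.16],[0,0,0,0,0,-7.16],[0,0,0,0,0,-7.16]]'
python3 -c "
from station import *
s=sense();print(s['tcp_pos'],s['joints'],s['ee_rot'])"
```

```text
time_s: 2.33
tcp_pos: [0.5059, -0.2016, 0.1534]
ee_rot: [[-0.911, -0.412, 0.001], [-0.412, 0.911, -0.0], [-0.001, -0.001, -1.0]]
wrist_force: [-0.4, 0.4, 0.1]
gripper_width: 0.516
time_s: 2.75
tcp_pos: [0.5059, -0.2016, 0.1535]
ee_rot: [[-0.498, -0.867, 0.001], [-0.867, 0.498, -0.0], [-0.0, -0.001, -1.0]]
wrist_force: [0.5, 0.3, 0.1]
gripper_width: 0.515
time_s: 3.17
tcp_pos: [0.5059, -0.2016, 0.1535]
ee_rot: [[0.103, -0.995, 0.001], [-0.995, -0.103, -0.0], [0.0, -0.001, -1.0]]
wrist_force: [-0.2, -0.7, 0.1]
gripper_width: 0.515
time_s: 3.58
tcp_pos: [0.5059, -0.2016, 0.1535]
ee_rot: [[0.666, -0.746, 0.001], [-0.746, -0.666, -0.0], [0.001, -0.001, -1.0]]
wrist_force: [-0.5, 0.1, -0.1]
gripper_width: 0.523
time_s: 4.0
tcp_pos: [0.5059, -0.2016, 0.1535]
ee_rot: [[0.976, -0.216, 0.001], [-0.216, -0.976, -0.0], [0.001, 0.0, -1.0]]
wrist_force: [1.0, 0.4, 0.1]
gripper_width: 0.515
[ 0.50589952 -0.20164572  0.15348485] [-4.65940350e+00  1.77731947e+01 -1.66815929e+01  1.90444459e-02
 -5.54821621e+01  8.21722186e+01] [[ 9.76384463e-01 -2.16037557e-01  1.07457782e-03]
 [-2.16037288e-01 -9.76385046e-01 -3.62359245e-04]
 [ 1.12748492e-03  1.21653058e-04 -9.99999357e-01]]
```

```bash
python3 -m jog '[[0.2,-0.5,1.4,0,0,0],[0,0,1.4,0,0,0],[0,0,1.4,0,0,0],[0,0,1.4,0,0,0],[0,0,0,0,0,0]]'
python3 -m jog '[[0,0,1.0,0,0,0],[0,0,1.0,0,0,0],[0,0,1.0,0,0,0],[0,0,0.6,0,0,0],[0,0,0,0,0,0]]'
python3 - <<'E'
from h import *
from station import *
r=lambda im,k:cv2.resize(im,None,fx=k,fy=k,interpolation=cv2.INTER_CUBIC)
st=sense();print(st['tcp_pos'],st['wrist_force'])
c=capture('scene')
cv2.imwrite(f'pics/s3.png',r(c['frame'][180:260,350:440,::-1],7))
E
```

```text
time_s: 4.42
tcp_pos: [0.507, -0.1968, 0.0947]
ee_rot: [[0.975, -0.223, -0.005], [-0.223, -0.975, 0.001], [-0.005, 0.0, -1.0]]
wrist_force: [-0.8, -0.7, 0.6]
gripper_width: 0.52
time_s: 4.83
tcp_pos: [0.5076, -0.1969, 0.059]
ee_rot: [[0.974, -0.225, -0.003], [-0.225, -0.974, 0.0], [-0.003, 0.0, -1.0]]
wrist_force: [-1.4, -0.1, 0.2]
gripper_width: 0.519
[ 0.50757106 -0.1968643   0.05896608] [-1.36881794 -0.0711985   0.20761773]
```

View pics/s3.png

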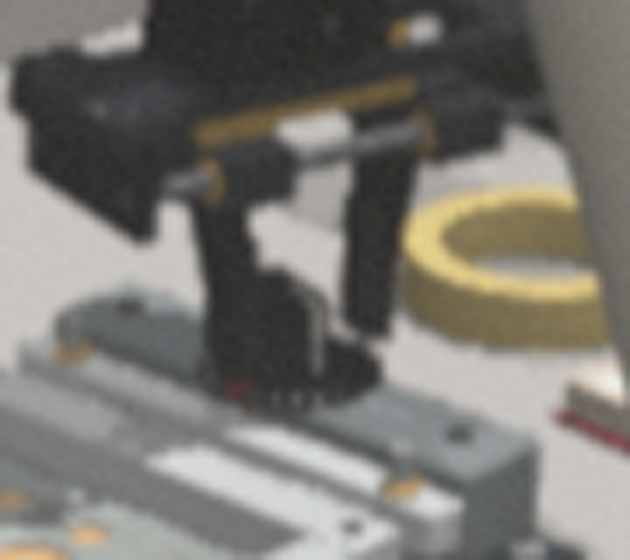

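The image shows the fingers on either side of the bar (bar at crop (290,340)), just above the skirt. I raise 4 mm and close.

```bash
python3 -m jog '[[0,0,-0.4,0,0,0],[0,0,0,0,0,0],[0,0,0,0,0,0],[0,0,0,0,0,0],[0,0,0,0,0,0]]' 1.6
python3 -m jog '[[0,0,0,0,0,0],[0,0,0,0,0,0],[0,0,0,0,0,0],[0,0,0,0,0,0],[0,0,0,0,0,0]]' 0
python3 -c "
from station import *
s=sense();print(s['tcp_pos'],s['wrist_force'],s['moment'],s['gripper_width']*8.7)"
```

```text
time_s: 5.3
tcp_pos: [0.5088, -0.197, 0.0649]
ee_rot: [[0.974, -0.225, 0.001], [-0.225, -0.974, -0.0], [0.001, -0.0, -1.0]]
wrist_force: [0.1, -0.4, 0.5]
gripper_width: 0.235
time_s: 5.72
tcp_pos: [0.5087, -0.195, 0.0649]
ee_rot: [[0.974, -0.225, 0.0], [-0.225, -0.974, 0.002], [-0.0, -0.002, -1.0]]
wrist_force: [-0.1, 9.2, 4.4]
gripper_width: 0.146
[ 0.50865543 -0.1950191   0.06485115] [-0.13672639  9.18062402  4.35366144] [2.71885749 0.42580449 0.01004005] 1.273384552437109
```

```bash
python3 -m jog '[[0,-0.2,0,0,0,0],[0,0,0,0,0,4],[0,0,0,0,0,4],[0,0,0,0,0,4],[0,0,0,0,0,0]]'
python3 -c "
from station import *
s=sense();print(s['tcp_pos'],s['wrist_force'],s['moment'],s['gripper_width']*8.7)"
```

```text
time_s: 6.13
tcp_pos: [0.5087, -0.1947, 0.0648]
ee_rot: [[0.906, -0.424, -0.001], [-0.424, -0.906, 0.0], [-0.001, -0.0, -1.0]]
wrist_force: [-2.1, 3.2, 3.9]
gripper_width: 0.15
[ 0.50874964 -0.19467484  0.06483327] [-2.12526514  3.15926989  3.88636677] [0.92426375 0.6843693  0.01043318] 1.3034510506981725
```

```bash
python3 -m jog '[[0,0,0,0,0,5.5],[0,0,0,0,0,5.5],[0,0,0,0,0,5.5],[0,0,0,0,0,5.5],[0,0,0,0,0,0]]'
python3 -c "
from station import *
s=sense();print(s['tcp_pos'],s['wrist_force'],s['moment'],s['gripper_width']*8.7,s['joints'])"
```

```text
time_s: 6.55
tcp_pos: [0.509, -0.1943, 0.0648]
ee_rot: [[0.681, -0.732, -0.0], [-0.732, -0.681, 0.001], [-0.001, -0.0, -1.0]]
wrist_force: [-1.4, 5.4, 3.9]
gripper_width: 0.142
[ 0.50898146 -0.19432319  0.06482097] [-1.4299493   5.4080011   3.90979554] [ 1.50613137  0.60633141 -0.02726831] 1.235646672798876 [ -3.86885736  24.02065748 -22.32103216  -0.07094674 -43.67096018
  46.85404721]
```

```bash
python3 -m jog '[[0,0,0,0,0,6.5],[0,0,0,0,0,6.5],[0,0,0,0,0,6.5],[0,0,0,0,0,6.5],[0,0,0,0,0,6.5]]'
python3 -m jog '[[0,0,0,0,0,3.5],[0,0,0,0,0,3.7],[0,0,0,0,0,0],[0,0,0,0,0,0],[0,0,0,0,0,0]]'
python3 - <<'E'
from h import *
from station import *
r=lambda im,k:cv2.resize(im,None,fx=k,fy=k,interpolation=cv2.INTER_CUBIC)
s=sense();print(s['tcp_pos'],s['wrist_force'],s['moment'],s['gripper_width']*8.7,np.degrees(np.arctan2(s['ee_rot'][1,0],s['ee_rot'][0,0])))
c=capture('scene')
cv2.imwrite(f'pics/s4.png',r(c['frame'][200:250,360:420,::-1],10))
E
```

```text
time_s: 6.97
tcp_pos: [0.5095, -0.194, 0.0648]
ee_rot: [[0.179, -0.984, 0.001], [-0.984, -0.179, 0.001], [-0.001, -0.001, -1.0]]
wrist_force: [0.4, 6.1, 2.8]
gripper_width: 0.144
time_s: 7.38
tcp_pos: [0.5097, -0.194, 0.0648]
ee_rot: [[0.06, -0.998, 0.001], [-0.998, -0.06, 0.001], [-0.001, -0.001, -1.0]]
wrist_force: [0.2, 6.3, 3.3]
gripper_width: 0.144
[ 0.50969956 -0.19403228  0.0648241 ] [0.2186266  6.28693845 3.3096913 ] [ 1.91092265  0.11608727 -0.00862141] 1.2567586560187283 -86.58251315601942
```

View pics/s4.png

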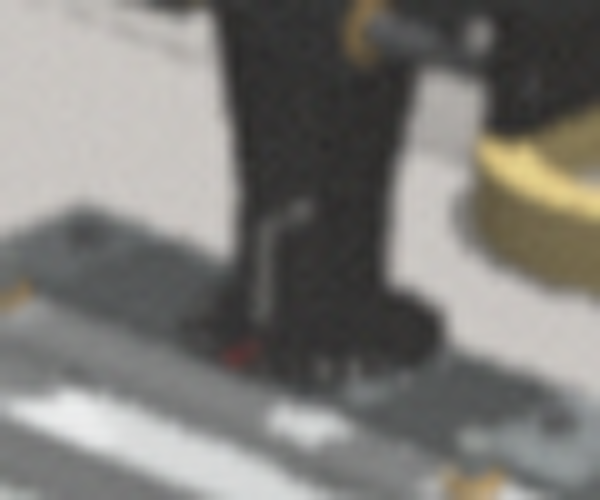

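```bash
python3 -m jog '[[0,0,0,0,0,0],[0,0,0,0,0,0],[0,0,0,0,0,0],[0,0,-1,0,0,0],[0,0,-2,0,0,0]]' 5
python3 -m jog '[[0,0,-3,0,0,0],[-3,0,-3,0,0,0],[-4,0,0,0,0,0],[-4,0,0,0,0,0],[-4,0,0,0,0,0]]'
python3 -m jog '[[-4,0,0,0,0,0],[-4,0,0,0,0,0],[-4,0,0,0,0,0],[-4,0,0,0,0,0],[-4,0,0,0,0,0]]'
python3 - <<'E'
from h import *
from station import *
r=lambda im,k:cv2.resize(im,None,fx=k,fy=k,interpolation=cv2.INTER_CUBIC)
s=sense();print(s['tcp_pos'],s['wrist_force'],s['joints'])
c=capture('scene');t=capture('top');pickle.dump(c,open('scene5.pkl','wb'));pickle.dump(t,open('top5.pkl','wb'))
cv2.imwrite(f'pics/s5.png',np.hstack([r(t['frame'][230:265,375:410,::-1],11),r(c['frame'][211:246,370:405,::-1],11)]))
cv2.imwrite(f'pics/s5f.png',c['frame'][:,:,::-1])
cv2.imwrite(f'pics/t5f.png',t['frame'][:,:,::-1])
E
```

```text
time_s: 7.85
tcp_pos: [0.5071, -0.1951, 0.0929]
ee_rot: [[0.057, -0.998, -0.006], [-0.998, -0.057, 0.001], [-0.001, 0.006, -1.0]]
wrist_force: [0.0, -0.0, 0.3]
gripper_width: 0.44
time_s: 8.27
tcp_pos: [0.5005, -0.0448, 0.1555]
ee_rot: [[0.057, -0.998, 0.003], [-0.998, -0.057, 0.0], [-0.0, -0.003, -1.0]]
wrist_force: [0.7, -0.1, -0.0]
gripper_width: 0.575
time_s: 8.68
tcp_pos: [0.4886, 0.1555, 0.155]
ee_rot: [[0.058, -0.998, 0.001], [-0.998, -0.058, 0.0], [-0.0, -0.001, -1.0]]
wrist_force: [1.4, 0.1, -0.4]
gripper_width: 0.575
[0.48861373 0.15552925 0.15501163] [ 1.36148078  0.09668414 -0.42445486] [ 3.58283224e+01  1.47459551e+01 -2.08442876e+01  2.64780456e-02
 -5.43426057e+01 -3.25036233e+01]
```

View pics/s5.png

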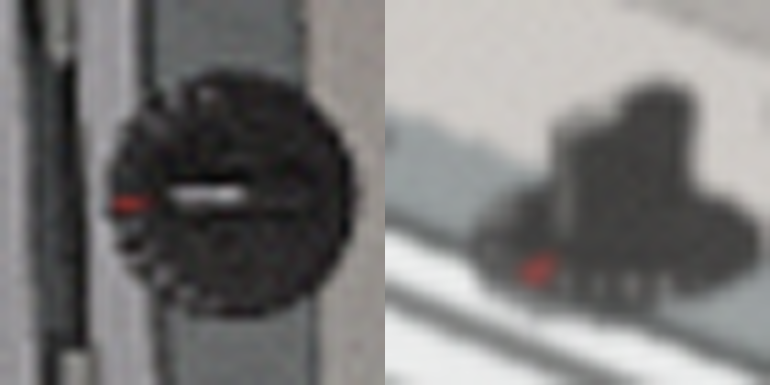

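View pics/s5f.png

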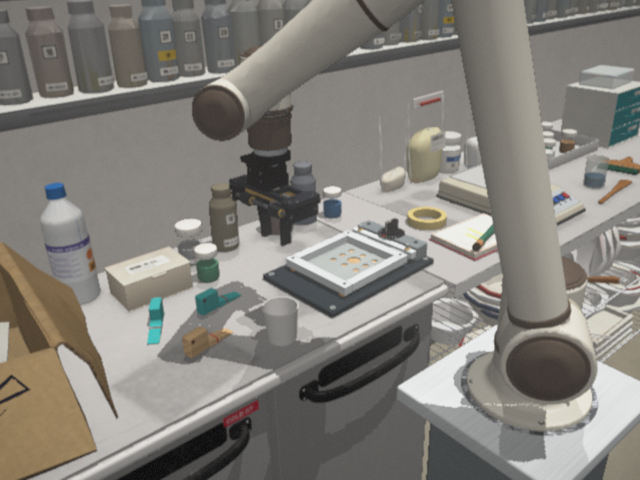

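View pics/t5f.png

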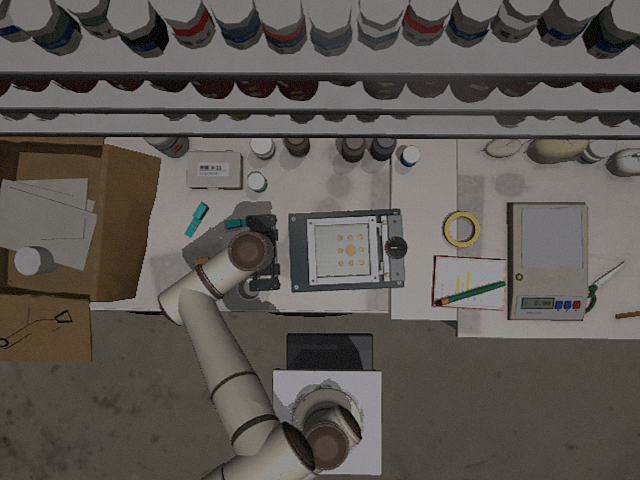

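Run:
```python
from h import *
t=load('top5.pkl');t0=load('top0.pkl')
for nm,c in(('0',t0),('5',t)):
    f=c['frame'].astype(int);y0,x0=236,384
    g=f[y0:262,x0:408].mean(2)
    ys,xs=np.mgrid[y0:262,x0:408]
    # pointer: bright near centre
    m=(np.hypot(xs-396,ys-248)<7)&(g>75)
    w=(g-60)[m];u=xs[m];v=ys[m];P=np.array([onz(c,a,b,.083)[:2] for a,b in zip(u,v)])
    mu=(P*w[:,None]).sum(0)/w.sum();C=((P-mu).T*w)@(P-mu);e=np.linalg.eigh(C)[1][:,1]
    print(nm,'pointer',mu,np.degrees(np.arctan2(e[1],e[0])),m.sum())
    R=f[y0:262,x0:408];m=(R[...,0]-R[...,1]>30);w=(R[...,0]-R[...,1])[m]
    ru=(xs[m]*w).sum()/w.sum();rv=(ys[m]*w).sum()/w.sum();pr=onz(c,ru,rv,.056);print('red',ru,rv,pr)
    dk=(f[y0-6:268,x0-6:414].mean(2)<58).astype(np.uint8);k=cv2.findContours(dk,cv2.RETR_EXTERNAL,cv2.CHAIN_APPROX_NONE)[0];k=max(k,key=cv2.contourArea)
    (a,b),rad=cv2.minEnclosingCircle(k);el=cv2.fitEllipse(k);print('circ',a+x0-6,b+y0-6,rad,el)
    pc=onz(c,el[0][0]+x0-6,el[0][1]+y0-6,.056);print('centre',pc, 'red dir',np.degrees(np.arctan2(*(pr-pc)[[1,0]])))
    print('red dir via tcp centre',np.degrees(np.arctan2(pr[1]+.1945,pr[0]-.5097)))
# jig yaw from frame outer edges in image: use gray block & white rails: fit lines to board top/bottom edges
g=cv2.cvtColor(t0['frame'],cv2.COLOR_RGB2GRAY).astype(float)
def edge(x0,x1,ya,yb,sgn):
    pts=[]
    for x in range(x0,x1):
        col=cv2.GaussianBlur(g[ya:yb,x-1:x+2].mean(1).reshape(-1,1),(1,3),0).ravel();d=np.diff(col)*sgn
        i=d.argmax()
        if 0<i<len(d)-1:
            i=i+.5*(d[i-1]-d[i+1])/(d[i-1]-2*d[i]+d[i+1]+1e-9)
        pts.append((x,ya+i+.5))
    return np.array(pts)
for nm,a in(('far',(295,390,203,220,-1)),('near',(350,398,280,296,1)),('railfar',(312,370,212,226,1)),('railnear',(345,372,276,290,-1))):
    p=edge(*a);vx,vy,cx,cy=cv2.fitLine(p.astype(np.float32),cv2.DIST_HUBER,0,.01,.01).ravel()
    A=onz(t0,cx-30*vx,cy-30*vy,.014);B=onz(t0,cx+30*vx,cy+30*vy,.014);d=(B-A)
    print(nm,cx,cy,np.degrees(np.arctan2(d[1],d[0])))
```

```text
0 pointer [ 0.49989816 -0.19356392] 163.21996065888433 12
red 386.36238532110093 248.0 [ 0.50722846 -0.16921616  0.056     ]
circ 393.1797065734863 244.33863067626953 15.245614051818848 ((17.380207061767578, 16.298980712890625), (19.421430587768555, 27.670785903930664), 164.06365966796875)
centre [ 0.51228239 -0.1948753   0.056     ] red dir 101.14258966642602
red dir via tcp centre 95.58302699179693
5 pointer [ 0.50914536 -0.18729437] 90.30524035041978 9
red 386.3809523809524 248.0 [ 0.50722888 -0.16926903  0.056     ]
circ 395.01250076293945 243.28125 15.018980026245117 ((17.477275848388672, 15.971456527709961), (19.09638023376465, 26.751625061035156), 156.66525268554688)
centre [ 0.51321857 -0.19514849  0.056     ] red dir 103.03142378174013
red dir via tcp centre 95.59370841502951
far 344.8 210.55762 -86.88112385874906
near 371.8 288.6228 -86.95958570520692
railfar 340.2 217.30524 -86.68724079610098
railnear 358.2 282.31213 -86.23909327344084
```

Run:
```python
from h import *
c=load('scene5.pkl');t=load('top5.pkl')
A=np.array([.5097,-.1945])
def pt(r,th,z):
    return np.r_[A+r*np.array([np.cos(np.radians(th)),np.sin(np.radians(th))]),z]
for z in(.050,.053,.058): print('red pred',z,proj(c,pt(.0277,93.1,z)),'axis',proj(c,pt(0,0,z)))
for th in(84,87,90,93,96): print(th,proj(c,pt(.019,th,.060)),proj(c,pt(.019,th,.080)),'inner',proj(c,pt(.0,th,.083)))
f=c['frame'].astype(int)
R=f[228:242,376:392];m=(R[...,0]-R[...,1])>30;w=(R[...,0]-R[...,1])*m;ys,xs=np.mgrid[228:242,376:392];print('red',(xs*w).sum()/w.sum(),(ys*w).sum()/w.sum())
print(f[219:240,380:400].mean(2).astype(int))
f=t['frame'].astype(int);print(f[240:256,386:408].mean(2).astype(int))
```

```text
red pred 0.05 [382.69565369 237.45276679] axis [390.39094085 233.90633963]
red pred 0.053 [382.7205797  236.31875123] axis [390.42238716 232.782277  ]
red pred 0.058 [382.76222234 234.42420751] axis [390.4749215  230.90441295]
84 [384.3467211  232.15011082] [384.52325819 224.53628581] inner [390.73993782 221.43128373]
87 [384.6187957  232.28878864] [384.79705219 224.67189464] inner [390.73993782 221.43128373]
90 [384.90737212 232.4217035 ] [385.08744516 224.80185032] inner [390.73993782 221.43128373]
93 [385.21166586 232.54847442] [385.39364765 224.92578022] inner [390.73993782 221.43128373]
96 [385.53084503 232.66873696] [385.71482258 225.04332794] inner [390.73993782 221.43128373]
red 383.3602941176471 235.1764705882353
[[201 200 201 203 201 201 200 199 196 192 178 152 118  95  84  85  95 124
  170 199]
 [203 199 200 202 201 198 192 176 174 173 158 116  80  67  64  67  66  92
  148 195]
 [202 203 200 202 196 180 166 149 145 145 134  99  68  66  65  65  62  87
  143 194]
 [201 202 202 201 186 150 135 126 114 105  92  72  65  66  67  65  67  92
  147 194]
 [197 200 200 201 184 124 11
[... 2206 characters left out ...]
4  52  42  49  43  49  42  33
   32  39  25  92]
 [ 45  50  44  35  27  37  38  36  22  26  24  27  32  26  25  24  33  26
   36  37  33 100]
 [ 72  74  41  43  41  38  32  23  41  39  42  39  38  45  35  36  35  39
   33  42  21 122]
 [ 65  46  43  46  37  40  48  43  40  30  36  46  39  46  40  40  34  43
   41  35  38 131]
 [ 42  34  65  52  40  41  43  49  37  36  44  43  46  41  44  40  43  38
   39  33  91 140]
 [104  89  68  47  42  44  41  49  44  45  48  37  45  47  46  40  45  40
   31  42 125 149]
 [113  66  45  80  69  48  43  45  43  42  35  38  44  43  40  42  44  37
   38  88 141 145]
 [148 108  66  92  69  43  45  46  45  47  44  42  45  50  39  44  34  34
   66 130 148 148]]
```

Run:
```python
from h import *
A=np.array([.5097,-.1945])
def pt(r,th,z): return np.r_[A+r*np.array([np.cos(np.radians(th)),np.sin(np.radians(th))]),z]
for n in('scene0.pkl','scene5.pkl'):
    c=load(n);f=c['frame'].astype(float).mean(2)
    u0,u1=(391,399) if n=='scene0.pkl' else(384,390)
    for v in range(225,233):
        row=f[v,u0:u1];w=np.clip(row-70,0,None) if n[5]=='0' else np.clip(row-66,0,None)
        print(n[5],v,row.astype(int),round((w*np.arange(u0,u1)).sum()/w.sum(),2))
c=load('scene0.pkl')
for th in(158,161,164,167,170): print(th,proj(c,pt(.019,th,.062)),proj(c,pt(.019,th,.075)))
```

```text
0 225 [ 59  56  59  90 115 108 148 181] 396.73
0 226 [ 58  57  59  86 117 108 147 177] 396.75
0 227 [ 57  55  60  87 113  93 117 149] 396.61
0 228 [ 54  58  59  83 105  79  79 101] 396.11
0 229 [53 53 60 80 98 70 60 68] 394.74
0 230 [55 55 59 79 99 73 55 61] 394.84
0 231 [54 56 60 80 97 73 60 62] 394.82
0 232 [54 53 62 74 88 67 58 56] 394.81
5 225 [171 111  89  72  63  66] 384.63
5 226 [151 107  92  71  65  64] 384.69
5 227 [113  91  89  75  62  64] 384.95
5 228 [82 82 92 74 63 63] 385.4
5 229 [70 83 94 73 62 63] 385.68
5 230 [64 83 92 74 64 63] 385.82
5 231 [66 77 86 70 64 64] 385.78
5 232 [63 71 76 68 65 66] 385.8
158 [393.7370732  232.53480278] [393.88885416 227.57077561]
161 [394.11686444 232.46783477] [394.27009672 227.5045479 ]
164 [394.48651682 232.39238994] [394.64115553 227.42996235]
167 [394.84499102 232.30868771] [395.0009872  227.34723592]
170 [395.19128184 232.21697131] [395.34858268 227.25660905]
```

Dial: the gripper heading says about 93.4°, the scene view about 92° and the top view about 90°, against a target of 93.1° in world heading. All are within the measurement noise, so I leave it. On to the wedge.

```bash
python3 -m jog '[[-3.5,0.18,0,0,0,0],[-3.5,0.18,0,0,0,0],[-3.5,0.18,0,0,0,0],[-3.5,0.18,0,0,0,0],[-3.5,0.18,0,0,0,0]]' 5.5
python3 -m jog '[[-3.5,0.18,0,0,0,0],[0,0,2,0,0,-3.8],[0,0,2,0,0,-3.9],[0,0,2,0,0,0],[0,0,2,0,0,0]]'
python3 - <<'E'
from h import *
from station import *
r=lambda im,k:cv2.resize(im,None,fx=k,fy=k,interpolation=cv2.INTER_CUBIC)
s=sense();print(s['tcp_pos'],s['joints'],s['gripper_width'])
c=capture('scene');print(proj(c,s['tcp_pos'])+[.64,1.3])
t=load('top0.pkl');print('cup,jar',onz(t,249.5,287,.072),onz(t,257,182,.078))
cv2.imwrite(f'pics/s6.png',r(c['frame'][270:370,140:260,::-1],6))
E
```

```text
time_s: 9.2
tcp_pos: [0.4698, 0.3288, 0.1548]
ee_rot: [[0.057, -0.998, 0.001], [-0.998, -0.057, 0.0], [-0.0, -0.001, -1.0]]
wrist_force: [0.2, -0.1, 0.3]
gripper_width: 0.628
time_s: 9.62
tcp_pos: [0.4663, 0.3625, 0.0737]
ee_rot: [[0.191, -0.982, 0.0], [-0.982, -0.191, 0.0], [-0.0, -0.0, -1.0]]
wrist_force: [0.6, 0.2, -0.4]
gripper_width: 0.632
[0.4663473  0.36247398 0.07374222] [ 5.35594424e+01  2.69922204e+01 -1.52920170e+01  1.48388005e-02
 -4.76910032e+01 -4.25417378e+01] 0.6324892566663428
[193.54278892 319.2603233 ]
cup,jar [0.39362216 0.21775865 0.072     ] [0.69086406 0.19970523 0.078     ]
```

View pics/s6.png

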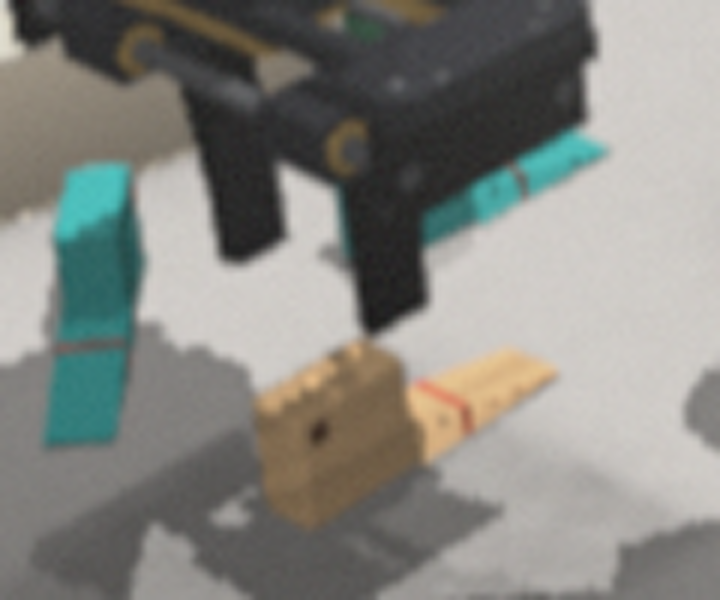

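```bash
python3 -m jog '[[-0.2,0,1.4,0,0,0],[0,0,1.4,0,0,0],[0,0,1.4,0,0,0],[0,0,1.4,0,0,0],[0,0,0.9,0,0,0]]'
python3 - <<'E'
from h import *
from station import *
r=lambda im,k:cv2.resize(im,None,fx=k,fy=k,interpolation=cv2.INTER_CUBIC)
s=sense();print(s['tcp_pos'],s['wrist_force'])
c=capture('scene')
cv2.imwrite(f'pics/s7.png',r(c['frame'][270:370,140:260,::-1],6))
E
```

```text
time_s: 10.08
tcp_pos: [0.4659, 0.364, 0.0087]
ee_rot: [[0.19, -0.982, -0.001], [-0.982, -0.19, -0.001], [0.001, 0.001, -1.0]]
wrist_force: [-0.6, -0.6, 0.3]
gripper_width: 0.629
[0.46587783 0.36400465 0.00868063] [-0.63027083 -0.62865587  0.3218679 ]
```

View pics/s7.png

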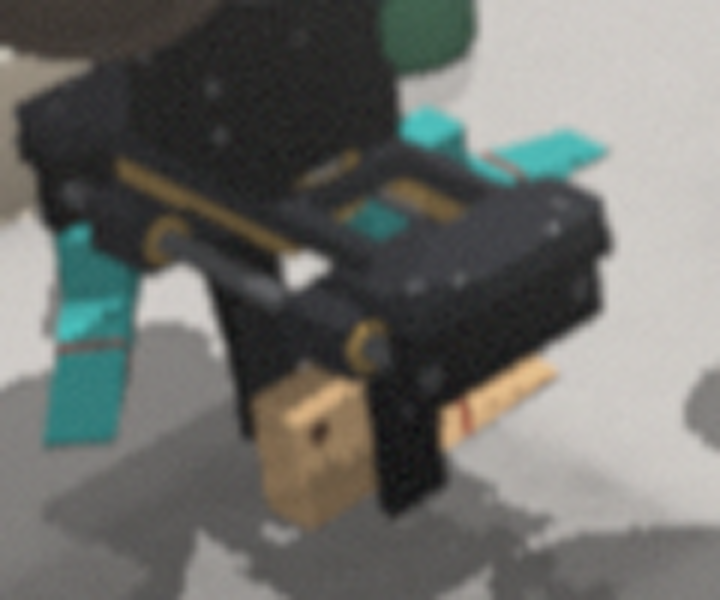

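Fingers straddle the grip (finger at crop (408,440), grip side centre (365,490), consistent after parallax). Closing.

```bash
python3 -m jog '[[0,0,0,0,0,0],[0,0,0,0,0,0],[0,0,0,0,0,0],[0,0,0,0,0,0],[0,0,0,0,0,0]]' 0
python3 -m jog '[[0,0,0,0,0,0],[0,0,0,0,0,0],[0,0,-0.2,0,0,0],[0,0,-0.5,0,0,0],[0,0,-0.5,0,0,0]]'
python3 - <<'E'
from h import *
from station import *
r=lambda im,k:cv2.resize(im,None,fx=k,fy=k,interpolation=cv2.INTER_CUBIC)
s=sense();print(s['tcp_pos'],s['wrist_force'],s['gripper_width']*8.7)
E
```

```text
time_s: 10.55
tcp_pos: [0.4659, 0.3652, 0.0099]
ee_rot: [[0.191, -0.982, 0.001], [-0.982, -0.191, 0.001], [-0.001, -0.001, -1.0]]
wrist_force: [-0.6, 0.6, -0.6]
gripper_width: 0.338
time_s: 10.97
tcp_pos: [0.4654, 0.3646, 0.0211]
ee_rot: [[0.191, -0.982, -0.001], [-0.982, -0.191, -0.001], [0.001, 0.001, -1.0]]
wrist_force: [0.2, 0.5, -0.3]
gripper_width: 0.255
[0.46543685 0.36457001 0.0211347 ] [ 0.20599194  0.5477981  -0.33873317] 2.2190748370466458
```

```bash
python3 -m jog '[[0,0,-1.2,0,0,0],[0,0,-1.4,0,0,0],[0,0,-1.4,0,0,0],[0,0,-1.4,0,0,3.9],[0,0,0,0,0,4.0]]'
python3 -m jog '[[1.5,0,0,0,0,0],[2.5,0,0,0,0,0],[2.5,0,0,0,0,0],[1.5,0,0,0,0,0],[0,0,0,0,0,0]]'
python3 - <<'E'
from h import *
from station import *
r=lambda im,k:cv2.resize(im,None,fx=k,fy=k,interpolation=cv2.INTER_CUBIC)
s=sense();print(s['tcp_pos'],s['wrist_force'],s['gripper_width']*8.7,s['ee_rot'])
for n in('scene','top'):
    c=capture(n);pickle.dump(c,open(n+'8.pkl','wb'))
    p=proj(c,s['tcp_pos']).astype(int);print(p)
    cv2.imwrite(f'pics/{n}8.png',r(c['frame'][p[1]-50:p[1]+60,p[0]-70:p[0]+70,::-1],5))
E
```

```text
time_s: 11.38
tcp_pos: [0.4671, 0.3664, 0.0787]
ee_rot: [[0.052, -0.999, 0.004], [-0.999, -0.052, 0.005], [-0.004, -0.005, -1.0]]
wrist_force: [0.0, 0.1, 0.1]
gripper_width: 0.25
time_s: 11.8
tcp_pos: [0.4692, 0.2814, 0.0748]
ee_rot: [[0.052, -0.999, -0.002], [-0.999, -0.052, -0.002], [0.002, 0.002, -1.0]]
wrist_force: [0.5, -0.1, -0.1]
gripper_width: 0.253
[0.46916281 0.28137091 0.0748391 ] [ 0.4823032  -0.09162109 -0.09190775] 2.2032387249050864 [[ 0.05173134 -0.99865894 -0.00204821]
 [-0.99865978 -0.05172791 -0.00169301]
 [ 0.00158479  0.00213304 -0.99999647]]
[230 301]
[227 260]
```

View pics/scene8.png

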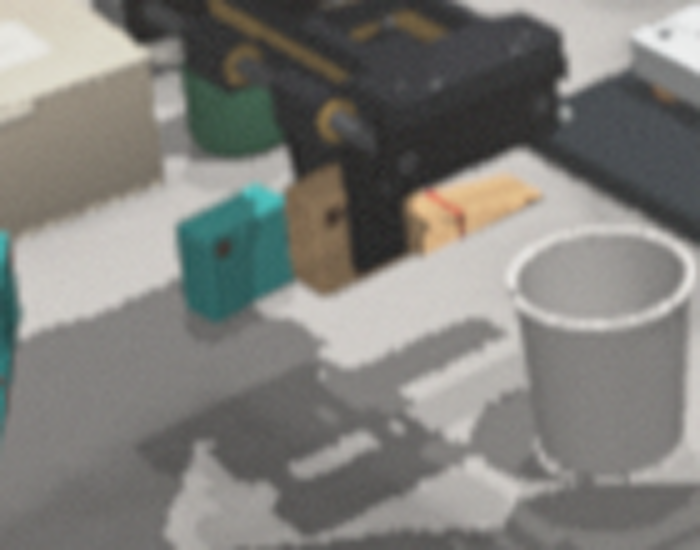

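View pics/top8.png

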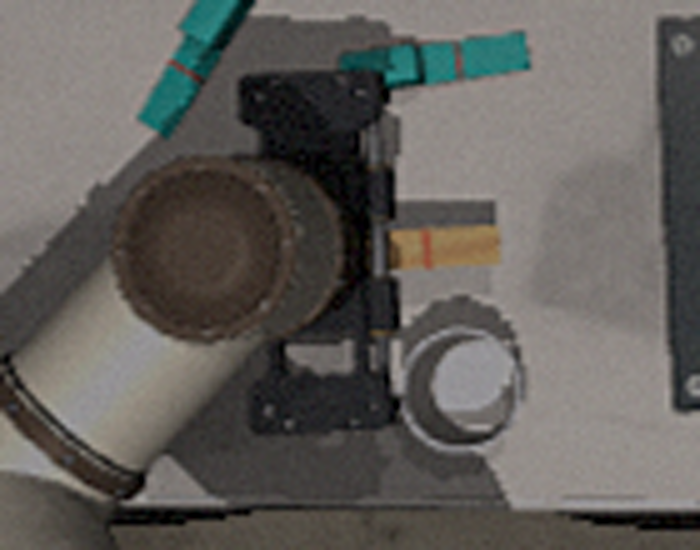

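Run:
```python
from h import *
c=load('top8.pkl');f=c['frame'].astype(int)
ys,xs=np.mgrid[245:275,232:262];R=f[245:275,232:262]
h=cv2.cvtColor(c['frame'][245:275,232:262],cv2.COLOR_RGB2HSV)
m=(h[...,1]>80)&(h[...,0]<28)&(h[...,2]>80)
for v in range(252,266): print(v,''.join('#' if a else '.' for a in m[v-245]), R[v-245,18:30].mean(1).astype(int))
red=(R[...,0]-R[...,1]>55);w=red*(R[...,0]-R[...,1])
g=lambda u,v,z:onz(c,u,v,z)+[.001,.0024,0]
tcp=np.array([.46916,.28137]);d=np.array([.0517,-.9987]);n=np.array([.9987,.0517])
def loc(p): q=p[:2]-tcp;return q@d*1000,q@n*1000
u,v=(xs*w).sum()/w.sum(),(ys*w).sum()/w.sum();print('red',u,v,loc(g(u,v,.076)),'expect +42.5')
for uv in((256.8-.5,259.2-.5),): print('nose',loc(g(*uv,.068)),'expect 82.5')
# side edges along wedge
pts=[]
for u in range(236,255):
    col=np.where(m[:,u-232])[0]
    if len(col)>3: pts.append((u,245+col.mean()))
for u,v in pts[::3]:
    print(u,v,loc(g(u,v,.076-(.008*(u-241.5)/14))))
```

```text
252 .............................. [ 81  79  81  80  79  73 126 146 143 138 141 135]
253 .............................. [ 81  83  76  74  80  71 126 144 142 140 141 137]
254 .............................. [ 76  78  72  74  72  64 122 143 139 136 137 136]
255 ................########...... [105 103 112 117 118 106 128 137 141 137 137 128]
256 ...######################..... [120 118 121 119 120 122 124 137 142 138 134 136]
257 ...######################..... [122 118 117 116 112 110 112 133 142 138 139 133]
258 ...######################..... [112 110 109 111 106 108  99 129 138 141 139 135]
259 ...######################..... [108 105 106 105 106 104 122 135 145 142 140 135]
260 ...######################..... [106 112 115 108 113 116 114 136 143 139 137 140]
261 ...######################..... [113 112 119 119 115 117 120 135 142 135 137 136]
262 .....####################..... [118 118 114 117 119 120 123 133 141 137 138 133]
263 ....####..##.................. [122 129 126 126 128 135 141 143 139 137 136 133]
264 .............................. [127 131 123 124 122 133 142 139 135 135 137 134]
265 .............................. [126 125 124 128 123 140 144 140 140 140 136 134]
red 241.8825995807128 259.2012578616352 (np.float64(39.311266579800055), np.float64(1.6786791373675867)) expect +42.5
nose (np.float64(79.01708889859165), np.float64(1.4116002292112773)) expect 82.5
236 259.14285714285717 (np.float64(23.224928353721488), np.float64(2.5281158955555414))
239 259.5 (np.float64(31.368701137873344), np.float64(1.1745275689209134))
242 259.5 (np.float64(39.566167635753544), np.float64(0.825307591716183))
245 259.0 (np.float64(47.83323037276871), np.float64(1.8866068588610987))
248 258.5 (np.float64(56.11760040582271), np.float64(2.950016954009467))
251 258.5 (np.float64(64.3655523979155), np.float64(2.60136036387253))
254 258.5 (np.float64(72.63008979693875), np.float64(2.2519807556095777))
```

```bash
python3 -m jog '[[2.6,-0.3,0,0,0,0],[2.6,-0.3,0,0,0,0],[2.6,-0.3,0,0,0,0],[2.6,-0.3,0,0,0,0],[2.6,-0.3,0,0,0,0]]'
python3 -m jog '[[0,0,0,0,0,0],[0,0,1.2,0,0,0],[0,0,1.2,0,0,0],[0,0,1.0,0,0,0],[0,0,0.8,0,0,0]]'
python3 - <<'E'
from h import *
from station import *
r=lambda im,k:cv2.resize(im,None,fx=k,fy=k,interpolation=cv2.INTER_CUBIC)
s=sense();print(s['tcp_pos'],s['wrist_force'],s['ee_rot'][:,0])
for n in('scene','top'):
    c=capture(n);pickle.dump(c,open(n+'9.pkl','wb'))
    x,y=(240,215) if n=='scene' else(240,195)
    cv2.imwrite(f'pics/{n}9.png',r(c['frame'][y:y+110,x:x+150,::-1],5))
E
```

```text
time_s: 12.32
tcp_pos: [0.4926, 0.1559, 0.0751]
ee_rot: [[0.056, -0.998, 0.001], [-0.998, -0.056, 0.0], [-0.0, -0.001, -1.0]]
wrist_force: [-0.8, -0.1, -0.4]
gripper_width: 0.247
time_s: 12.73
tcp_pos: [0.4921, 0.1567, 0.0321]
ee_rot: [[0.055, -0.998, -0.0], [-0.998, -0.055, -0.0], [0.0, 0.0, -1.0]]
wrist_force: [0.1, -0.4, -1.0]
gripper_width: 0.251
[0.49208554 0.15671782 0.03209303] [ 0.11616427 -0.42941558 -1.0167187 ] [ 5.53167734e-02 -9.98468844e-01  1.51289370e-04]
```

View pics/scene9.png

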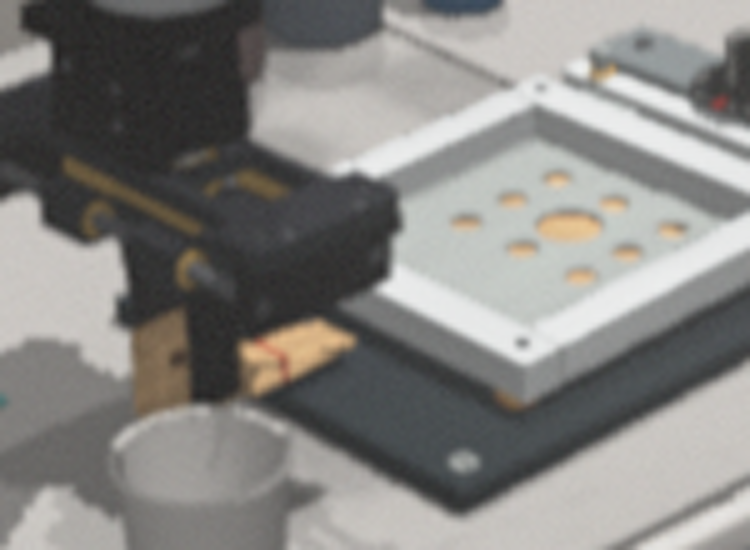

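View pics/top9.png

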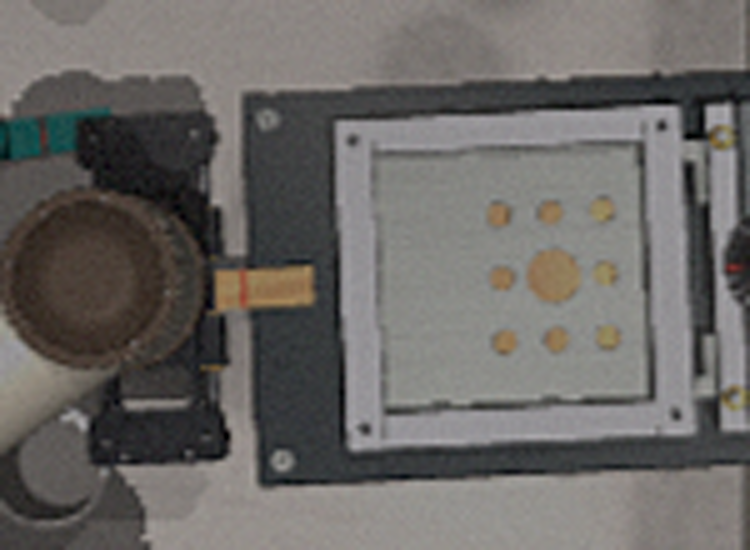

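Nose at top crop (314,285), rail front face at x≈342, middle y≈287: about 16–20 mm short and ~1.5 mm too far to +y. I correct sideways and lower onto the board.

```bash
python3 -m jog '[[0,0.16,0.3,0,0,0],[0,0,0.2,0,0,0],[0,0,0.15,0,0,0],[0,0,0.1,0,0,0],[0,0,0,0,0,0]]'
python3 -m jog '[[0.8,0,0,0,0,0],[0.8,0,0,0,0,0],[0.8,0,0,0,0,0],[0.6,0,0,0,0,0],[0,0,0,0,0,0]]'
python3 -c "
from station import *
s=sense();print(s['tcp_pos'],s['wrist_force'],s['moment'])"
```

```text
time_s: 13.25
tcp_pos: [0.4904, 0.1559, 0.0256]
ee_rot: [[0.054, -0.999, 0.0], [-0.999, -0.054, 0.0], [-0.0, -0.0, -1.0]]
wrist_force: [-0.9, -0.4, -0.9]
gripper_width: 0.251
time_s: 13.67
tcp_pos: [0.4917, 0.1243, 0.0255]
ee_rot: [[0.052, -0.999, -0.001], [-0.999, -0.052, -0.0], [0.0, 0.001, -1.0]]
wrist_force: [-0.3, -0.3, -0.9]
gripper_width: 0.246
[0.49173399 0.12429261 0.02546847] [-0.31327126 -0.25457012 -0.87038771] [0.04579785 0.09603915 0.02927272]
```

```bash
python3 -m jog '[[0,0,0.1,0,0,0],[0,0,0,0,0,0],[0,0,0,0,0,0],[0,0,0,0,0,0],[0,0,0,0,0,0]]'
python3 -m jog '[[0,0,0.1,0,0,0],[0,0,0,0,0,0],[0,0,0,0,0,0],[0,0,0,0,0,0],[0,0,0,0,0,0]]'
python3 -c "
from station import *
s=sense();print(s['tcp_pos'],s['wrist_force'],s['moment'])"
```

```text
time_s: 14.08
tcp_pos: [0.4921, 0.1262, 0.0245]
ee_rot: [[0.055, -0.999, 0.0], [-0.999, -0.055, 0.0], [-0.0, -0.0, -1.0]]
wrist_force: [0.6, -0.1, -1.1]
gripper_width: 0.249
time_s: 14.5
tcp_pos: [0.492, 0.1259, 0.0235]
ee_rot: [[0.054, -0.999, 0.0], [-0.999, -0.054, 0.0], [-0.0, -0.0, -1.0]]
wrist_force: [0.8, -0.4, -0.3]
gripper_width: 0.252
[0.49203808 0.1259383  0.02350225] [ 0.77473534 -0.43520604 -0.32285737] [ 0.00306484  0.10430386 -0.03539962]
```

```bash
python3 -m jog '[[0,0,0.08,0,0,0],[0,0,0,0,0,0],[0,0,0,0,0,0],[0,0,0,0,0,0],[0,0,0,0,0,0]]'
python3 - <<'E'
from h import *
from station import *
r=lambda im,k:cv2.resize(im,None,fx=k,fy=k,interpolation=cv2.INTER_CUBIC)
s=sense();print(s['tcp_pos'],s['wrist_force'],s['moment'])
for n in('scene','top'):
    c=capture(n);pickle.dump(c,open(n+'10.pkl','wb'))
    x,y=(260,235) if n=='scene' else(270,210)
    cv2.imwrite(f'pics/{n}10.png',r(c['frame'][y:y+80,x:x+100,::-1],7))
E
```

```text
time_s: 14.92
tcp_pos: [0.4921, 0.126, 0.0234]
ee_rot: [[0.055, -0.999, 0.0], [-0.999, -0.055, 0.0], [-0.0, -0.0, -1.0]]
wrist_force: [-1.4, 0.7, 5.5]
gripper_width: 0.249
[0.49210366 0.1259721  0.02342793] [-1.40365146  0.72424813  5.49489803] [ 0.1360723   0.76366711 -0.03846278]
```

View pics/scene10.png

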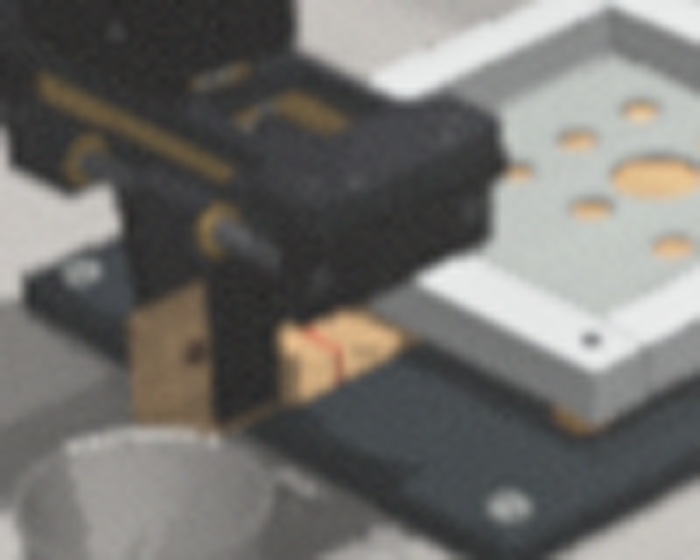

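View pics/top10.png

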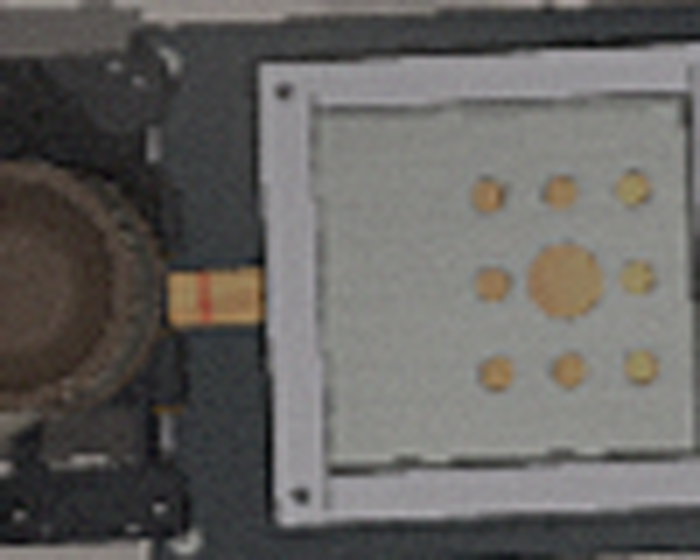

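The wedge sits on the board with its nose under the rail. Red line at top crop x=205, rail face x=266, so about 26 mm (29 by dead reckoning) to go. Push in stages.

```bash
python3 -m jog '[[0.3,0,0,0,0,0],[0.3,0,0,0,0,0],[0.3,0,0,0,0,0],[0.3,0,0,0,0,0],[0,0,0,0,0,0]]'
python3 -m jog '[[0.2,0,0,0,0,0],[0.2,0,0,0,0,0],[0.2,0,0,0,0,0],[0,0,0,0,0,0],[0,0,0,0,0,0]]'
python3 -m jog '[[0.2,0,0,0,0,0],[0.2,0,0,0,0,0],[0,0,0,0,0,0],[0,0,0,0,0,0],[0,0,0,0,0,0]]'
python3 - <<'E'
from h import *
from station import *
r=lambda im,k:cv2.resize(im,None,fx=k,fy=k,interpolation=cv2.INTER_CUBIC)
s=sense();print(s['tcp_pos'],s['wrist_force'],s['moment'])
for n in('scene','top'):
    c=capture(n);pickle.dump(c,open(n+'11.pkl','wb'))
    x,y=(260,235) if n=='scene' else(280,225)
    k=7 if n=='scene' else 14
    cv2.imwrite(f'pics/{n}11.png',r(c['frame'][y:y+(80 if k==7 else 40),x:x+(100 if k==7 else 50),::-1],k))
E
```

```text
time_s: 15.43
tcp_pos: [0.4941, 0.1143, 0.0235]
ee_rot: [[0.054, -0.999, 0.003], [-0.999, -0.054, 0.002], [-0.001, -0.003, -1.0]]
wrist_force: [0.9, 3.1, 5.0]
gripper_width: 0.25
time_s: 15.85
tcp_pos: [0.4951, 0.1097, 0.0235]
ee_rot: [[0.055, -0.998, 0.005], [-0.998, -0.055, 0.003], [-0.003, -0.005, -1.0]]
wrist_force: [0.4, 8.0, 4.1]
gripper_width: 0.251
time_s: 16.27
tcp_pos: [0.4955, 0.1058, 0.0235]
ee_rot: [[0.055, -0.998, 0.005], [-0.998, -0.055, 0.003], [-0.003, -0.005, -1.0]]
wrist_force: [0.7, 8.1, 3.5]
gripper_width: 0.245
[0.49550944 0.10581517 0.02353659] [0.65176026 8.139174   3.52379056] [2.15662126 0.10795821 0.02090496]
```

View pics/scene11.png

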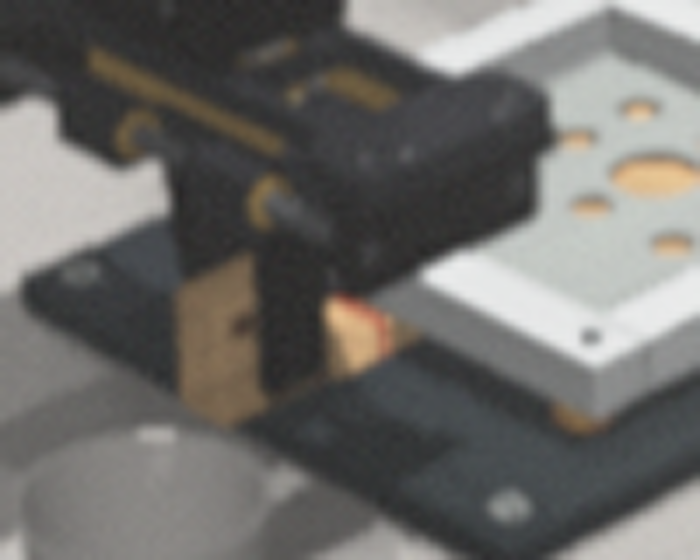

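View pics/top11.png

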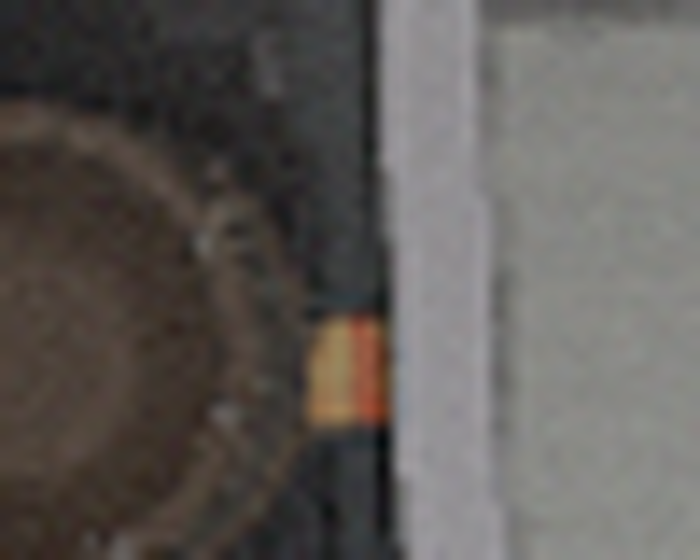

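Red line at top crop x≈366, rail edge at 390: about 5 mm still to go. Push force is 8 N and the wedge is near mid-rail.

```bash
python3 -m jog '[[0.2,0.05,0,0,0,0],[0.2,0.05,0,0,0,0],[0,0,0,0,0,0],[0,0,0,0,0,0],[0,0,0,0,0,0]]'
python3 - <<'E'
from h import *
from station import *
r=lambda im,k:cv2.resize(im,None,fx=k,fy=k,interpolation=cv2.INTER_CUBIC)
s=sense();print(s['tcp_pos'],s['wrist_force'],s['moment'])
for n in('scene','top'):
    c=capture(n);pickle.dump(c,open(n+'12.pkl','wb'))
    x,y=(260,235) if n=='scene' else(280,225)
    k=7 if n=='scene' else 14
    cv2.imwrite(f'pics/{n}12.png',r(c['frame'][y:y+(80 if k==7 else 40),x:x+(100 if k==7 else 50),::-1],k))
E
```

```text
time_s: 16.78
tcp_pos: [0.495, 0.1018, 0.0236]
ee_rot: [[0.055, -0.998, 0.006], [-0.998, -0.055, 0.003], [-0.003, -0.006, -1.0]]
wrist_force: [1.1, 8.1, 3.1]
gripper_width: 0.25
[0.495045   0.10178289 0.02355743] [1.05126864 8.12202743 3.06381041] [ 2.03939837 -0.13364583  0.05046127]
```

View pics/scene12.png

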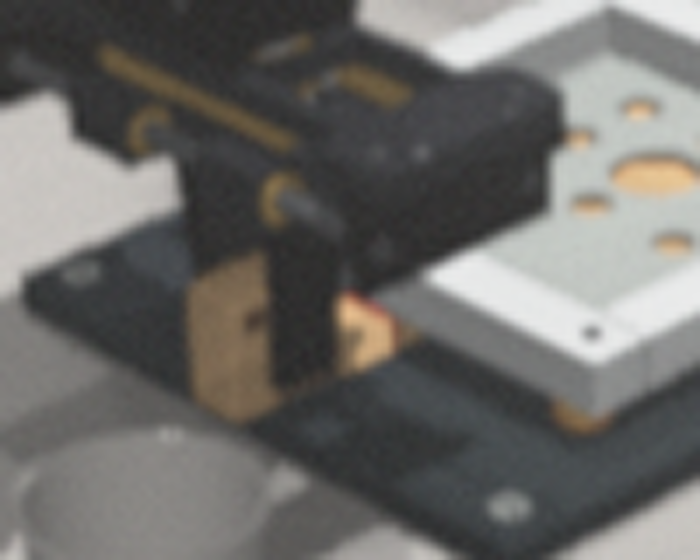

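View pics/top12.png

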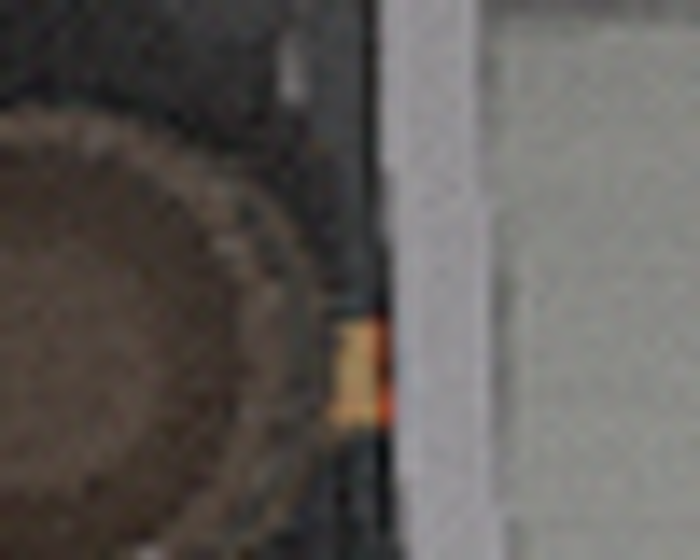

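```bash
cat > lift.py <<'E'
from h import *
import sys
A=np.array([.4960,.0581]);d=np.array([.0541,-.9985]);n=np.array([.9985,.0541])
def P(x,y,z): return np.r_[A+(x+115)/1000*d+y/1000*n,z]
def lift(ca,cb):
    p0=proj(ca,P(-104,-85,.042));q=proj(ca,P(-104,-85,.045));dv=(q-p0)/3
    out=[]
    for (u0,u1,v0,v1) in((330,356,272,296),(336,362,270,296)):
        a=cv2.cvtColor(ca['frame'],cv2.COLOR_RGB2GRAY).astype(np.float32)[v0:v1,u0:u1];b=cv2.cvtColor(cb['frame'],cv2.COLOR_RGB2GRAY).astype(np.float32)[v0:v1,u0:u1]
        W=np.eye(2,3,dtype=np.float32)
        # ECC on rail corner top
        cc,W=cv2.findTransformECC(a,b,W,cv2.MOTION_TRANSLATION,(3,200,1e-6),None,3);out.append((W[0,2],W[1,2],cc))
    return dv,out
if __name__=='__main__':
    ca=load('scene0.pkl');print(proj(ca,P(-115,-95,.042)),proj(ca,P(-93,-95,.042)))
    for k in sys.argv[1:]: print(k,*lift(ca,load(f'scene{k}.pkl')))
E
python3 lift.py 9 10 11 12
python3 - <<'E'
from h import *
r=lambda im,k:cv2.resize(im,None,fx=k,fy=k,interpolation=cv2.INTER_CUBIC)
cv2.imwrite('pics/cmp.png',np.vstack([np.hstack([r(load(f'scene{k}.pkl')['frame'][268:302,320:358,::-1],9) for k in p]) for p in((9,11),(12,12))])[:600,:700])
E
```

```text
[343.75402151 288.63235816] [351.24984463 284.82491813]
9 [-0.0036659  -0.41682611] [(np.float32(-0.018278396), np.float32(0.06493543), 0.9987721212280983), (np.float32(-0.046130363), np.float32(-0.0065674996), 0.9975513362134008)]
10 [-0.0036659  -0.41682611] [(np.float32(-0.02059398), np.float32(0.05847736), 0.9988459995270705), (np.float32(-0.034783375), np.float32(-0.014717091), 0.9976214402473718)]
11 [-0.0036659  -0.41682611] [(np.float32(-0.082998425), np.float32(-0.37942874), 0.9599275605405456), (np.float32(-0.004080395), np.float32(-0.62273353), 0.9974913991149623)]
12 [-0.0036659  -0.41682611] [(np.float32(0.01830809), np.float32(-0.92239815), 0.9988859372444732), (np.float32(0.031975735), np.float32(-0.9847191), 0.9983534547988627)]
```

View pics/cmp.png

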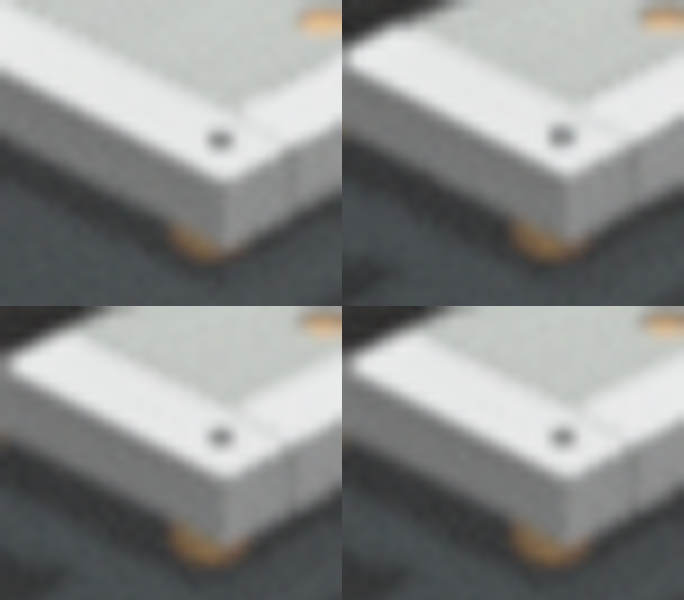

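Lift is now about 2.3 mm (rail-corner shift of 0.95 px at 0.417 px/mm), with the red line about 2 mm short. Push 3 mm more.

```bash
python3 -m jog '[[0.15,0.03,0,0,0,0],[0.15,0.03,0,0,0,0],[0,0,0,0,0,0],[0,0,0,0,0,0],[0,0,0,0,0,0]]'
python3 - <<'E'
from h import *
from station import *
r=lambda im,k:cv2.resize(im,None,fx=k,fy=k,interpolation=cv2.INTER_CUBIC)
s=sense();print(s['tcp_pos'],s['wrist_force'],s['moment'])
for n in('scene','top'):
    c=capture(n);pickle.dump(c,open(n+'13.pkl','wb'))
    x,y=(260,235) if n=='scene' else(280,225)
    k=7 if n=='scene' else 14
    cv2.imwrite(f'pics/{n}13.png',r(c['frame'][y:y+(80 if k==7 else 40),x:x+(100 if k==7 else 50),::-1],k))
E
python3 lift.py 13
```

```text
time_s: 17.3
tcp_pos: [0.4947, 0.0988, 0.0236]
ee_rot: [[0.055, -0.998, 0.006], [-0.998, -0.055, 0.004], [-0.003, -0.006, -1.0]]
wrist_force: [1.3, 7.7, 2.3]
gripper_width: 0.254
[0.49466132 0.09883286 0.02355215] [1.30887349 7.70312901 2.33493989] [ 2.12073212 -0.18980176  0.0667514 ]
[343.75402151 288.63235816] [351.24984463 284.82491813]
13 [-0.0036659  -0.41682611] [(np.float32(-0.0151917), np.float32(-1.1157507), 0.9972642503661229), (np.float32(0.032004118), np.float32(-1.1204135), 0.9932642264314964)]
```

View pics/scene13.png

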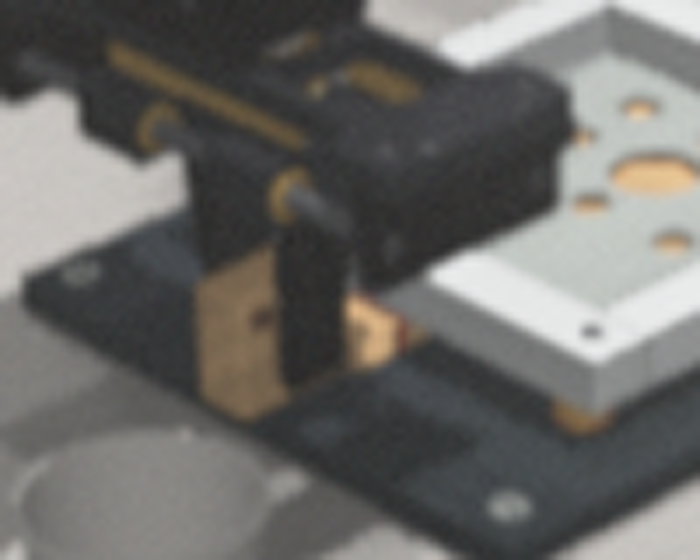

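View pics/top13.png

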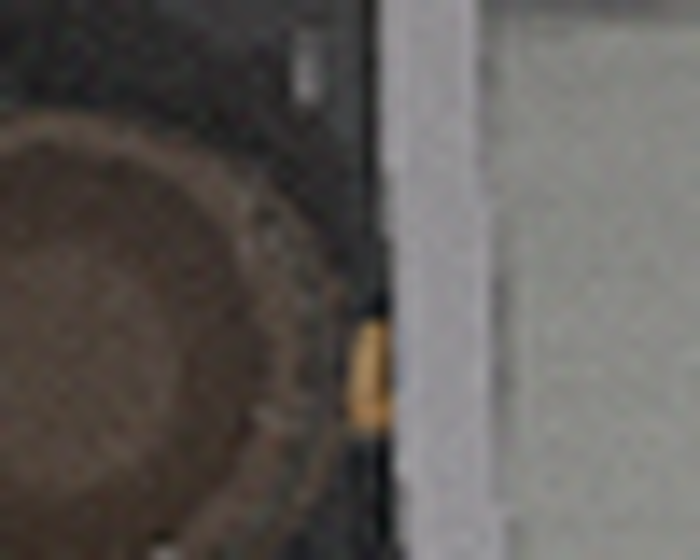

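Lift ≈ 2.7–2.8 mm, and the red line has just reached the rail face. I hold and do a final check of the whole scene.

```bash
python3 -m jog '[[0,0,0,0,0,0],[0,0,0,0,0,0],[0,0,0,0,0,0],[0,0,0,0,0,0],[0,0,0,0,0,0]]'
python3 - <<'E'
from h import *
from station import *
r=lambda im,k:cv2.resize(im,None,fx=k,fy=k,interpolation=cv2.INTER_CUBIC)
for n in('scene','top'):
    c=capture(n);pickle.dump(c,open(n+'14.pkl','wb'));cv2.imwrite(f'pics/{n}14.png',c['frame'][:,:,::-1])
c5=load('top5.pkl')['frame'][236:262,384:408].astype(int);c=load('top14.pkl')['frame'][236:262,384:408].astype(int);print('dial diff',abs(c-c5).mean())
print((c.mean(2)[7:16,4:16]).astype(int))
E
python3 lift.py 14
```

```text
time_s: 17.82
tcp_pos: [0.4947, 0.0988, 0.0236]
ee_rot: [[0.055, -0.998, 0.006], [-0.998, -0.055, 0.004], [-0.003, -0.006, -1.0]]
wrist_force: [1.0, 7.0, 2.3]
gripper_width: 0.253
dial diff 3.671474358974359
[[ 42  30  22  31  33  24  24  20  28  37  37  25]
 [ 36  36  26  37  34  24  33  48  26  42  41  34]
 [ 29  28  35  26  17  27  22  23  29  26  28  33]
 [ 38  25  29  30  29  32  25  26  25  33  27  35]
 [ 32  22  67 111 130 127 128 150 128  66  31  46]
 [ 47  38  45  75  83  73  74  87  73  46  42  43]
 [ 46  39  19  36  39  26  26  33  28  34  31  29]
 [ 40  38  44  32  36  24  37  39  41  31  45  38]
 [ 49  44  39  44  38  44  39  34  43  47  42  38]]
[343.75402151 288.63235816] [351.24984463 284.82491813]
14 [-0.0036659  -0.41682611] [(np.float32(-0.0063901013), np.float32(-1.1129528), 0.9969855417171152), (np.float32(0.058781847), np.float32(-1.1108266), 0.9934336752540017)]
```

View pics/scene14.png

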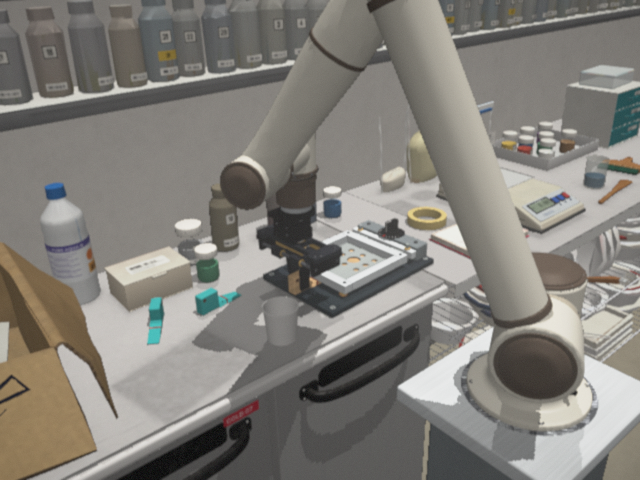

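View pics/top14.png

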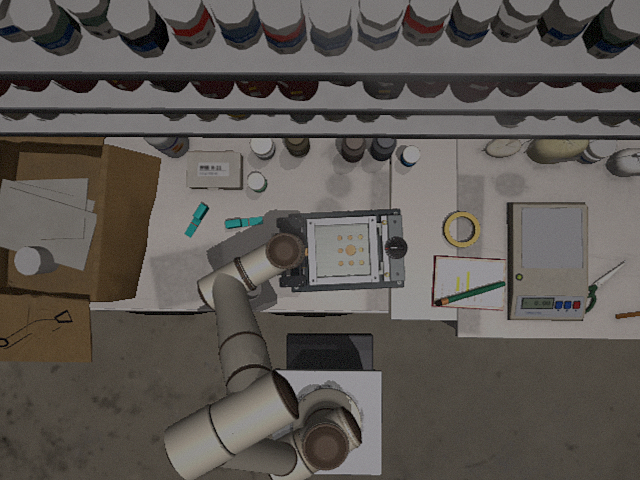

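Everything is stable: dial unchanged at the index line, cup at scene (281,322), jar at (207,262) and tape at (427,217) where they were, lift steady. Handing in.

```bash
python3 -c "
from station import *
print(finish_job()); print(sense()['time_s'])"
```

```text
the job is handed in; nothing more can be done
None
the job is handed in; nothing more can be done
```

I turned the dial about 74° to the red index line and let go. Then I took the wooden wedge by its grip, laid it flat on the board and pushed it nose first under the middle of the front rail. I handed the job in at about 18 s, still gripping the wedge there.

- **Lift:** the scene camera gave about 2.7 mm at the rail's middle, or 2.8 mm at its front edge, and it held steady over the last half second. The red line has just reached the rail face.
- **Depth disagreement:** dead reckoning from the arm's position put the wedge about 1.5 mm short of full depth. I went by the pictures instead.
- **Forces:** the wrist showed about 7 N along the push and 2 N upward from the board at the end.
- **Dial:** the gripper's heading puts the pointer within 0.5° of the index. The scene view suggested about 1° off. In the top view, the pointer's line was about 3° off, and a rougher estimate from its position about 6° off. I left it, because the gripper's heading was the most direct reading and I took the top view's difference as coarse pixels.
- **Wedge position sideways:** it stands about 1 mm from the rail's middle.
- **Other things:** the jar, tape and cup looked unmoved in the last pictures, judged by eye.

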